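# Unstack the citrus things and set each in its place

### The job

The clean citrus things are piled up on the brick ledge. Take the pile apart from the top down, setting each thing in its own place before taking the next: stand the wooden reamer upright in the middle of the white saucer, close the pitcher with the yellow lid so that it sits flat on the mouth, set the blue dish centred on the cork mat and lengthwise with it, and lay the dark board centred on the shut cover of the steel bin and lengthwise with it. Do not shift the molcajete or the green bottle, nor tip the pitcher over.

Things in the scene. Friction and masses are not known exactly. Their poses are not given: they have to be found in the camera images.
- reamer: short wooden citrus reamer standing upright on top of the pile, pale wood, 80 mm high, about 60 g. Origin: centre of its underside, z up its axis. Flat foot 38 mm across (0 to 8 mm up), plain round handle 28 mm across from 12 to 46 mm up (the place to grip), ribbed head 44 mm across at 53 mm up, tapering to the top.
- lid: round yellow silicone lid under the reamer, a disc 64 mm across and 10 mm thick, gripped by its edge, about 70 g. Origin: centre of the disc's underside, z up. A plug 39 mm across reaches 8 mm below the disc. At the start the plug hangs in the dish and the disc rests on the dish's two long walls, overhanging each by 5 mm.
- dish: long blue ceramic dish under the lid, open-topped box 140 mm (its x) by 54 mm (its y) by 28 mm high, walls 5 mm, about 280 g; grip it across its y from outside. Origin: centre of its underside, z up.
- board: narrow dark wooden board at the bottom of the pile, lying on the ledge, 180 mm (its x) by 58 mm (its y) by 20 mm thick, about 180 g; grip it across its y. Origin: centre of its underside, z up.
- pitcher: cream ceramic pitcher, empty, open, loose, about 700 g, 130 mm high. Origin: centre of its underside, z up its axis. Mouth at z = 130 mm: round, 50 mm inside and 59 mm outside; the neck is straight from 100 to 130 mm, the belly 92 mm across. Spout towards its -x (below the rim); loop handle towards its +x out to 80 mm from the axis, its top 90 mm up. The lid goes on the mouth, plug inside.
- saucer: round white saucer, fixed on the ledge, 100 mm across and 12 mm high, lip 5 mm. Origin: centre of its underside; its inner floor is 5 mm up and 70 mm across.
- mat: rectangular cork mat, fixed on the ledge, 190 mm (its x) by 100 mm (its y), 5 mm thick. Origin: centre of its underside.
- bin: low stainless steel bin with a flat hinged cover latched shut, fixed on the ledge; cover 226 mm (its x) by 116 mm (its y), its flat top 90 mm above the origin. Origin: centre of its underside. The dark latch is on its +y side. The cover stays shut.
- molcajete: dark grey basalt mortar on three feet, 160 mm across, 100 mm high, 3.2 kg; leave it where it is. Origin: centre underneath.
- bottle: green glass bottle, stoppered, 58 mm across, 170 mm high, standing; leave it where it is. Origin: centre of its underside.

How it is judged:
On the way, in this order (a step that is already met when the one before it is completed fails the run):
1. the reamer stands in the saucer, let go (horizontal distance between reamer and saucer below 0.015 m and angle between reamer's own z axis and vertical below 0.1 rad and z of reamer in the frame of saucer between 0.002 and 0.008 m and contact force between the fingers and reamer below 0.1 N), for 0.2 s.
2. the lid is seated on the pitcher, let go (horizontal distance between lid and pitcher below 0.01 m and angle between each of lid, pitcher's own z axis and vertical below 0.1 rad and z of lid in the frame of pitcher between 0.127 and 0.133 m and contact force between the fingers and lid below 0.1 N), for 0.2 s.
3. the dish sits on the cork mat, let go (horizontal distance between dish and mat below 0.015 m and angle between dish's own z axis and vertical below 0.1 rad and angle between the x axis of dish and the x axis of mat, either way round below 0.18 rad and z of dish in the frame of mat between 0.002 and 0.008 m and contact force between the fingers and dish below 0.1 N), for 0.2 s.
4. the board lies on the bin cover, let go (horizontal distance between board and bin below 0.015 m and angle between board's own z axis and vertical below 0.1 rad and angle between the x axis of board and the x axis of bin, either way round below 0.18 rad and z of board in the frame of bin between 0.087 and 0.093 m and contact force between the fingers and board below 0.1 N), for 0.2 s.
At the end, for the whole second after the job is handed in: All upright or flat (0.1 rad), released, at rest: reamer on the saucer floor within 15 mm of centre; lid on the pitcher mouth within 10 mm of its axis; dish on the mat and board on the bin cover, each within 15 mm of centre and 0.18 rad of lengthwise (horizontal distance between reamer and saucer below 0.015 m and angle between each of reamer, lid, pitcher, dish, board's own z axis and vertical below 0.1 rad and z of reamer in the frame of saucer between 0.002 and 0.008 m and horizontal distance between lid and pitcher below 0.01 m and z of lid in the frame of pitcher between 0.127 and 0.133 m and horizontal distance between dish and mat below 0.015 m and angle between the x axis of dish and the x axis of mat, either way round below 0.18 rad and z of dish in the frame of mat between 0.002 and 0.008 m and horizontal distance between board and bin below 0.015 m and angle between the x axis of board and the x axis of bin, either way round below 0.18 rad and z of board in the frame of bin between 0.087 and 0.093 m and linear speed of each of reamer, lid, dish, board below 0.02 m/s); the robot touches nothing.
It fails at once if the molcajete is shifted more than 20 mm (distance of molcajete from where it was at the start of the episode above 0.02 m).
It fails at once if the green bottle is shifted more than 20 mm (distance of bottle from where it was at the start of the episode above 0.02 m).
It fails at once if the pitcher is tipped over (angle between pitcher's own z axis and vertical above 0.6 rad).
It also fails if it takes over 134 s, if anything falls off the work surface, if the arm or the gripper's body presses on something with over 40 N, if the wrist force passes 120 N, or if a joint passes its speed limit or range.

### The arm

A 6-joint arm with a two-finger parallel gripper is mounted at the origin on the work surface. World frame = base frame: x ahead of the robot, y to its left, z up, the work surface at z = 0. Lengths are in m, angles in rad, forces in N, time in s.
With the tool pointing down it reaches from about 0.275 to 0.85 m from the base axis. Payload 19 kg.
Tool frame: the origin (TCP) lies between the finger pads; the fingertips stand ctrl.nose_length ahead of it and the grasp point (between the pads) lies 8 mm behind it (ctrl.nose_length is the distance from the TCP to the fingertips, in m); z points along the fingers, y is the direction in which the jaws open and shut (so a half turn about z gives the same grasp; the last joint's range is limited). The gripper opens to 85 mm and grips with 20 to 120 N. Pads are 22 mm wide; open, the fingers measure 114 mm over their backs; the gripper's body (76 mm by 85 mm) begins 54 mm behind the grasp point. The pads swing forward as they close: fully open they stand 13 mm farther back than shut.
Start: joints at [-1.482, 0.15, 1.437, -0, 1.554, -0.134], TCP at [0.127, -0.561, 0.242] pointing down, gripper open.
Joint ranges: [-2.8, 2.8], [-0.68, 2.1], [0.12, 2.68], [-1.39, 4.53], [0.16, 2.79], [-2.81, 2.81]. Speed limits (rad/s): [1.89, 1.89, 2.22, 3.01, 3.01, 3.01].

### API

Orientations are given as a unit quaternion [x, y, z, w].
In Python, from station import ctrl gives the robot as it stands. The module is installed in compiled form; this text tells all that it offers.
- The arm moves only by the shell command python3 -m jog 'ROWS' [FORCE]. ROWS is JSON, a list of rows, each an object of numbers: "rx", "ry", "rz": the turn, a rotation vector about the tool's x, y, z in degrees; "x", "y", "z": the shift along the tool's x, y, z in mm; "hand": the finger opening in mm, from 0 to 85.4. A call has 1 to 10 rows; each row is the pose to reach, as a shift and turn from the pose measured when the call began, along the tool's axes at that moment; what a row does not reach only later rows make up. A row lasts 1/10 s, in which the tool goes at most 50 mm and 8.59 degrees, less where a joint would pass 70% of its speed; a pose out of reach is approached as far as the arm can. A call with a gripper value outside its range is refused whole. The fingers move at their own pace and stop on an object; FORCE is the grip in N (left out, the last holds). Time passes only in rows, so rows that repeat a pose let the fingers close. It gives the time, the measured TCP pose, the force and the opening at its end, in the units of the state.
- ctrl.observe(): the state, without advancing time (a new reading comes with each control period).
- ctrl.capture(name): name is "scene" or "top" or "wrist"; returns the picture (480x640x3 uint8, red, green, blue); there is no depth.
- ctrl.camera_info(name): a dict with "fx", "fy", "cx", "cy" (pixels), "k1" (the pictures are not rectified: a ray, as slopes to the right and down, at radius r is drawn at 1 + k1 r^2 times it, then the intrinsics apply), "xyz" and "attitude" of the camera in the world. Camera axes: x right, y down, z forward; pixel columns grow to the right and rows downward; lengths in m; the calibration is good to about 2 mm. A picture is of the moment at which its call begins: read the wrist's pose just before it. camera_info takes no time and is no camera call; for the wrist camera it gives the pose at the moment of the call.
- ctrl.sign_off(): hands the job in, once; it reports no verdict.
The state is a dict: "clock": time; "joint_pos": joint angles; "dq": joint speeds; "joint_torque": joint torques, N m; "tcp_pos": TCP position; "tcp_rot": TCP orientation; "wrist_force": force on the tool from outside, world axes, zero at the start; "torque": the same for the moment, N m; "opening": finger opening in m.
Only numpy, scipy, OpenCV 4.12 (cv2) and the standard library are available. Lean on these libraries where they do the work, as an engineer would, in place of code of your own. Each camera call takes 0.05 s, during which the arm holds its last target.

## Working session

There is one attempt and no reset: what is moved stays moved. The work goes in short steps, Python scripts to look and compute and a shell command to move; the robot and the scene stay as the last step left them, time stands still between calls to the robot, and variables do not carry over. Pictures are saved under pics/ and viewed, and the job is handed in when it is done.

```bash
mkdir -p pics; ls; python3 - <<'E'
from station import ctrl
import cv2
print(ctrl.observe()); print(ctrl.nose_length)
for n in ["scene","top","wrist"]:
    print(n,ctrl.camera_info(n))
    cv2.imwrite(f"pics/{n}0.png",ctrl.capture(n)[:,:,::-1])
E
```

```text
pics
{'clock': 0.0, 'joint_pos': array([-1.48198452e+00,  1.50992244e-01,  1.43800778e+00, -2.20654685e-05,
        1.55381635e+00, -1.34020262e-01]), 'dq': array([ 0.00048582, -0.00023254, -0.00091341,  0.00110669, -0.00046522,
       -0.00170042]), 'joint_torque': array([ 7.64571450e-05, -7.13053179e+01, -5.70872140e+01, -1.67694666e-04,
        8.99247068e-03, -3.19136188e-05]), 'tcp_pos': array([ 0.1270126 , -0.56055963,  0.24168348]), 'tcp_rot': array([ 9.93799444e-01,  1.11185839e-01,  2.80114074e-06, -6.11948833e-04]), 'wrist_force': array([-0.74614626, -0.13203845,  0.8183286 ]), 'torque': array([ 0.05669743, -0.06193438,  0.05530987]), 'opening': 0.08500325008075908}
0.011
scene {'fx': 591.4139651453547, 'fy': 591.4139651453547, 'cx': 323.86491939946706, 'cy': 241.80459732631576, 'k1': -0.15295972223056903, 'xyz': array([ 1.17823818, -0.00735437,  1.06016757]), 'attitude': array([ 0.68431373,  0.67588317, -0.19382353, -0.19320738])}
top {'fx': 591.5521920441139, 'fy': 591.5521920441139, 'cx': 322.4393240101713, 'cy': 231.60184941404722, 'k1': -0.12376335552585625, 'xyz': array([0.28294849, 0.00688938, 1.43516885]), 'attitude': array([ 0.70608709, -0.70048201,  0.07460598, -0.07211052])}
wrist {'fx': 334.4304250976576, 'fy': 334.4304250976576, 'cx': 321.0639274081308, 'cy': 239.35365240224723, 'k1': -0.04356412062295936, 'xyz': array([ 0.19187847, -0.54574562,  0.37357529]), 'attitude': array([ 0.77452993, -0.61809748, -0.0843059 ,  0.10464894])}
```

View pics/scene0.png

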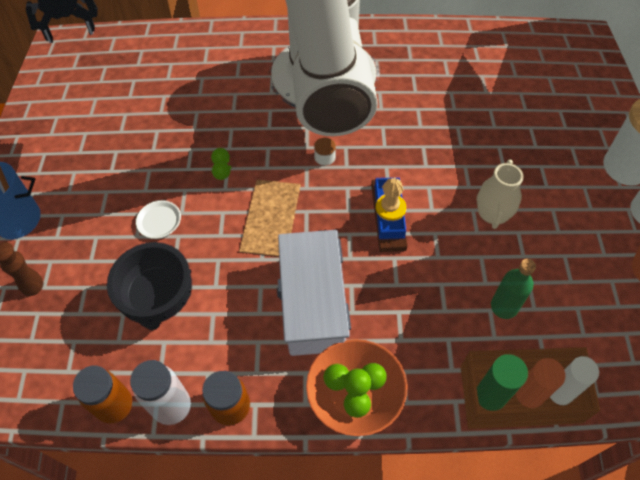

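View pics/top0.png

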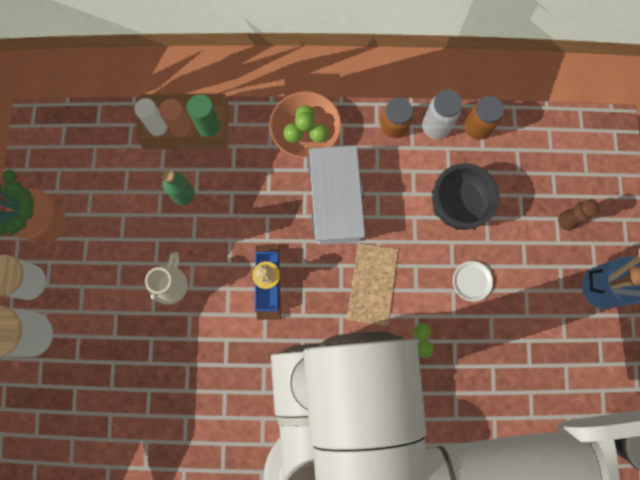

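View pics/wrist0.png

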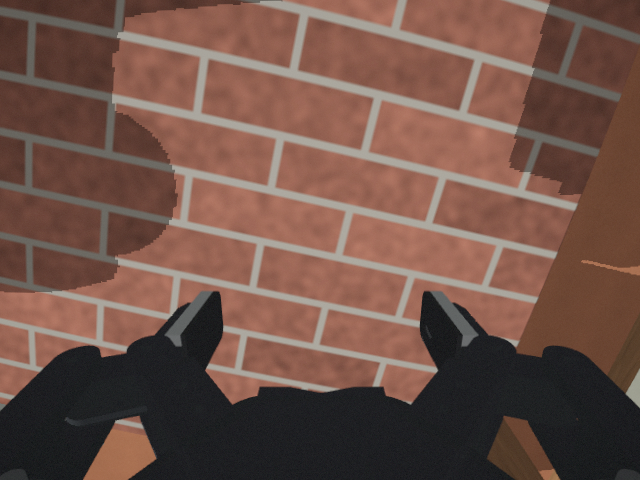

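The top picture shows the pile near (267,280), pitcher (166,285), saucer (473,281), mat (373,284), bin (337,195), molcajete (466,195) and bottle (179,188). I'll build helpers and look closer.

```bash
cat > h.py <<'E'
import numpy as np, cv2, json
from scipy.spatial.transform import Rotation as R
from station import ctrl
def ray(ci,u,v):
    K=np.array([[ci['fx'],0,ci['cx']],[0,ci['fy'],ci['cy']],[0,0,1]])
    p=cv2.undistortPoints(np.array([[[u,v]]],float),K,np.array([ci['k1'],0,0,0,0.]),None,None).ravel()
    return R.from_quat(ci['attitude']).apply([p[0],p[1],1])
def at(ci,u,v,z):
    d=ray(ci,u,v); return ci['xyz']+d*(z-ci['xyz'][2])/d[2]
def proj(ci,P):
    P=np.atleast_2d(np.asarray(P,float)); r=R.from_quat(ci['attitude']).inv()
    K=np.array([[ci['fx'],0,ci['cx']],[0,ci['fy'],ci['cy']],[0,0,1]])
    c=r.apply(P-ci['xyz']); q,_=cv2.projectPoints(c.reshape(-1,1,3),np.zeros(3),np.zeros(3),K,np.array([ci['k1'],0,0,0,0.]))
    return q[:,0]
def crop(src,dst,x0,y0,x1,y1,s):
    im=cv2.imread(src)[y0:y1,x0:x1]; cv2.imwrite(dst,cv2.resize(im,None,fx=s,fy=s,interpolation=cv2.INTER_CUBIC))
E
python3 - <<'E'
from h import *
ct=ctrl.camera_info('top');cs=ctrl.camera_info('scene')
print('pitcher',at(ct,166,285,.0),at(ct,166,285,.13))
for n,u,v,z in [('saucer',473,281,.012),('mat',373,284,.005),('bin',337,195,.09),('mol',466,195,.1),('bottle',179,188,.1),('reamer',265,271,.14),('dish',267,281,.048)]: print(n,at(ct,u,v,z).round(3))
crop('pics/top0.png','pics/t1.png',130,230,300,330,4.7)
crop('pics/top0.png','pics/t2.png',300,140,510,330,3)
crop('pics/scene0.png','pics/s1.png',360,140,540,270,4.4)
crop('pics/scene0.png','pics/s2.png',120,170,360,360,3)
E
```

```text
pitcher [0.44849802 0.38584735 0.        ] [0.43350226 0.35152071 0.13      ]
saucer [ 0.463 -0.365  0.012]
mat [ 0.455 -0.121  0.005]
bin [ 0.655 -0.03   0.09 ]
mol [ 0.656 -0.335  0.1  ]
bottle [0.667 0.343 0.1  ]
reamer [0.466 0.13  0.14 ]
dish [0.455 0.133 0.048]
```

View pics/t1.png

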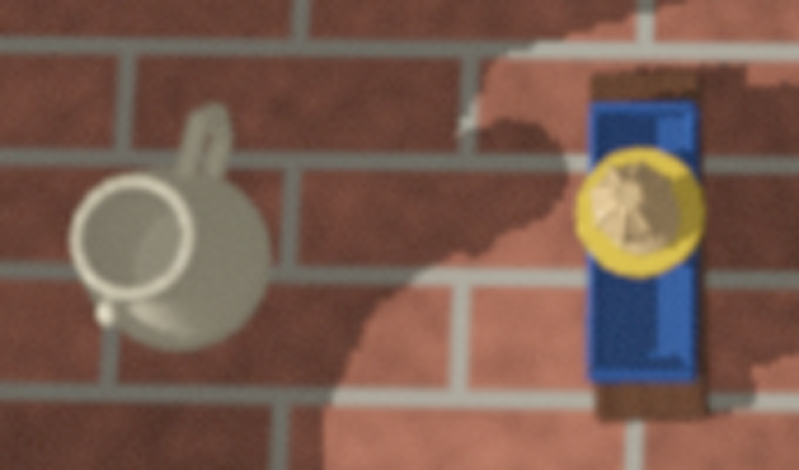

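View pics/t2.png

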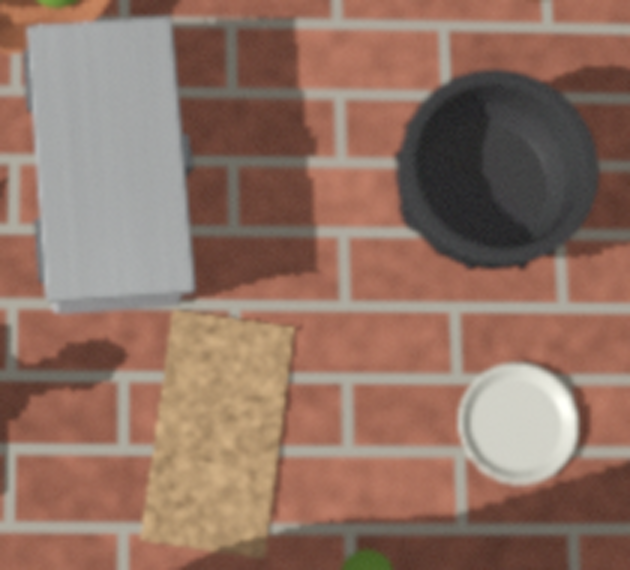

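View pics/s1.png

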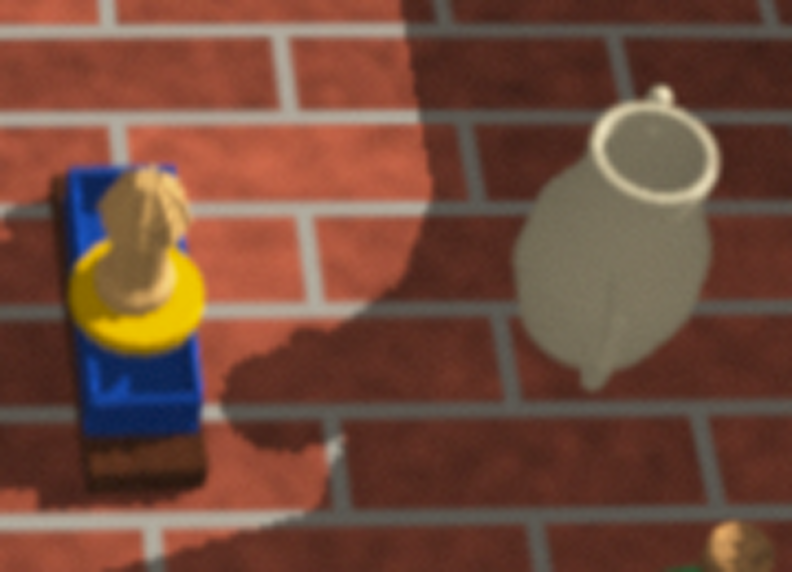

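View pics/s2.png

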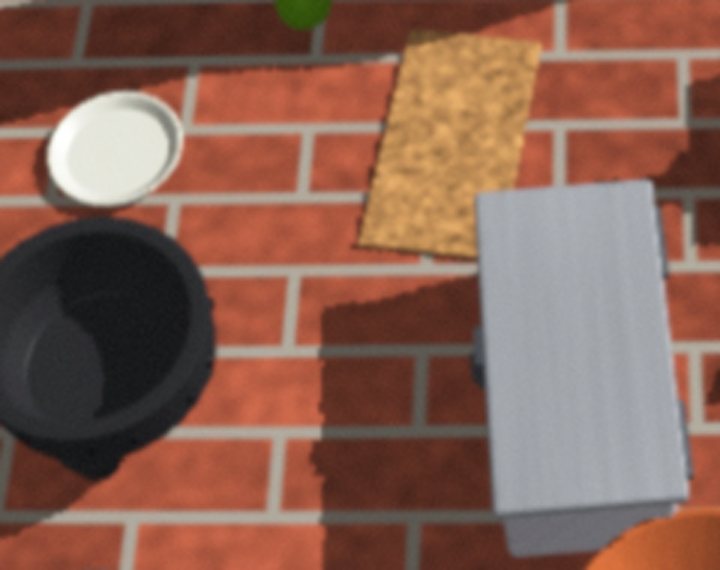

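```bash
cat > m.py <<'E'
from h import *
ct=ctrl.camera_info('top');cs=ctrl.camera_info('scene')
def T1(u,v,z): return at(ct,130+u/4.7,230+v/4.7,z)
def T2(u,v,z): return at(ct,300+u/3,140+v/3,z)
def S1(u,v,z): return at(cs,360+u/4.4,140+v/4.4,z)
def S2(u,v,z): return at(cs,120+u/3,170+v/3,z)
print('mouth',T1(132,236,.13),S1(655,151,.13))
print('lid',T1(641,212,.058),S1(137,290,.058))
print('saucer',T2(519,423,.012),S2(116,148,.012))
def quad(n,f,pts,z):
    P=np.array([f(u,v,z) for u,v in pts])[:,:2]
    d=(P[0]+P[1]-P[2]-P[3])/2
    print(n,P.mean(0).round(4),'len',np.linalg.norm(d).round(4),'yaw',np.degrees(np.arctan2(d[1],d[0])).round(2),'w',np.linalg.norm(P[0]-P[1]).round(4),np.linalg.norm(P[2]-P[3]).round(4))
quad('dishT',T1,[(590,101),(698,101),(695,382),(589,380)],.048)
quad('dishS',S1,[(200,403),(85,405),(66,168),(177,166)],.048)
quad('boardT',T1,[(592,73),(700,70),(705,417),(597,415)],.02)
quad('binT',T2,[(28,27),(171,17),(193,292),(48,303)],.09)
quad('binS',S2,[(688,498),(497,514),(477,193),(652,180)],.09)
quad('matT',T2,[(173,311),(295,326),(265,554),(142,540)],.005)
E
python3 m.py
```

```text
mouth [0.44400042 0.37013943 0.13      ] [0.44667424 0.37179399 0.13      ]
lid [0.46800686 0.13383337 0.058     ] [0.47201396 0.13607987 0.058     ]
saucer [ 0.46301535 -0.36539554  0.012     ] [ 0.46706473 -0.361415    0.012     ]
dishT [0.4553 0.1334] len 0.1414 yaw 1.02 w 0.0548 0.0528
dishS [0.4602 0.1354] len 0.1386 yaw 0.03 w 0.0535 0.0549
boardT [0.4577 0.1332] len 0.1775 yaw 2.24 w 0.056 0.0548
binT [ 0.6615 -0.0296] len 0.2254 yaw 4.33 w 0.1149 0.1125
binS [ 0.6664 -0.0264] len 0.2234 yaw 4.35 w 0.1124 0.1141
matT [ 0.4559 -0.121 ] len 0.1883 yaw -8.04 w 0.1009 0.0992
```

```bash
cat > go.py <<'E'
import sys
from h import *
def d(x,y,z,yaw):
    s=ctrl.observe(); r=R.from_quat(s['tcp_rot']); 
    sh=r.inv().apply(np.array([x,y,z])-s['tcp_pos'])*1000
    c,sn=np.cos(np.radians(yaw)),np.sin(np.radians(yaw))
    T=R.from_matrix(np.array([[c,sn,0],[sn,-c,0],[0,0,-1]]))
    rv=(r.inv()*T).as_rotvec(degrees=True)
    print('t',round(float(s['clock']),2),'tcp',s['tcp_pos'].round(4),'F',s['wrist_force'].round(1),'open',round(s['opening']*1000,1),'q6',s['joint_pos'][5].round(2))
    print('shift mm',sh.round(1),'n rows',np.ceil(np.linalg.norm(sh)/50),'rot deg',rv.round(2))
if __name__=='__main__': d(*map(float,sys.argv[1:5]))
E
python3 go.py .400 .135 .29 1
```

```text
t 0.15 tcp [ 0.127  -0.5606  0.2418] F [0.2 0.  0. ] open 84.8 q6 -0.13
shift mm [ 419.9 -618.2  -47.6] n rows 15.0 rot deg [-0.05 -0.   11.76]
```

```bash
python3 -m jog '[{"x":420,"y":-618,"z":-48,"rz":12},{"x":420,"y":-618,"z":-48,"rz":12},{"x":420,"y":-618,"z":-48,"rz":12},{"x":420,"y":-618,"z":-48,"rz":12},{"x":420,"y":-618,"z":-48,"rz":12},{"x":420,"y":-618,"z":-48,"rz":12},{"x":420,"y":-618,"z":-48,"rz":12},{"x":420,"y":-618,"z":-48,"rz":12},{"x":420,"y":-618,"z":-48,"rz":12},{"x":420,"y":-618,"z":-48,"rz":12}]' 40; python3 go.py .400 .135 .29 1
```

```text
t 0.15 tcp [ 0.127  -0.5606  0.2418] F [0.2 0.  0. ] open 84.8 q6 -0.13
shift mm [ 419.9 -618.2  -47.6] n rows 15.0 rot deg [-0.05 -0.   11.76]invalid input
```

```bash
python3 -m jog '[{"rx":0,"ry":0,"rz":12,"x":420,"y":-618,"z":-48,"hand":85},{"rx":0,"ry":0,"rz":12,"x":420,"y":-618,"z":-48,"hand":85},{"rx":0,"ry":0,"rz":12,"x":420,"y":-618,"z":-48,"hand":85},{"rx":0,"ry":0,"rz":12,"x":420,"y":-618,"z":-48,"hand":85},{"rx":0,"ry":0,"rz":12,"x":420,"y":-618,"z":-48,"hand":85},{"rx":0,"ry":0,"rz":12,"x":420,"y":-618,"z":-48,"hand":85},{"rx":0,"ry":0,"rz":12,"x":420,"y":-618,"z":-48,"hand":85},{"rx":0,"ry":0,"rz":12,"x":420,"y":-618,"z":-48,"hand":85},{"rx":0,"ry":0,"rz":12,"x":420,"y":-618,"z":-48,"hand":85},{"rx":0,"ry":0,"rz":12,"x":420,"y":-618,"z":-48,"hand":85}]' 40; python3 go.py .400 .135 .29 1
```

```text
clock: 1.15
tcp_pos: [0.306, -0.1048, 0.274]
tcp_rot: [1.0, 0.007, 0.0, -0.0]
wrist_force: [1.8, -0.9, 0.2]
opening: 0.0851
t 1.15 tcp [ 0.306  -0.1048  0.274 ] F [ 1.8 -0.9  0.2] open 85.1 q6 0.99
shift mm [  97.1 -238.5  -15.8] n rows 6.0 rot deg [-0.02 -0.05 -0.24]
```

```bash
python3 -m jog '[{"rx":0,"ry":0,"rz":0,"x":97,"y":-238,"z":-16,"hand":85},{"rx":0,"ry":0,"rz":0,"x":97,"y":-238,"z":-16,"hand":85},{"rx":0,"ry":0,"rz":0,"x":97,"y":-238,"z":-16,"hand":85},{"rx":0,"ry":0,"rz":0,"x":97,"y":-238,"z":-16,"hand":85},{"rx":0,"ry":0,"rz":0,"x":97,"y":-238,"z":-16,"hand":85},{"rx":0,"ry":0,"rz":0,"x":97,"y":-238,"z":-16,"hand":85},{"rx":0,"ry":0,"rz":0,"x":97,"y":-238,"z":-16,"hand":85}]'; python3 go.py .400 .135 .29 1
python3 - <<'E'
from h import *
import pickle
ci=ctrl.camera_info('wrist');pickle.dump(ci,open('w1.pkl','wb'))
cv2.imwrite('pics/w1.png',ctrl.capture('wrist')[:,:,::-1])
print(ci['xyz'],R.from_quat(ci['attitude']).apply([0,0,1]))
print('guess px lid',proj(ci,[[.470,.135,.058],[.470,.135,.138]]))
E
```

```text
clock: 1.85
tcp_pos: [0.4003, 0.1375, 0.2898]
tcp_rot: [1.0, 0.009, -0.0, -0.0]
wrist_force: [0.3, 0.4, 0.0]
opening: 0.0846
t 1.85 tcp [0.4003 0.1375 0.2898] F [0.3 0.4 0. ] open 84.6 q6 1.7
shift mm [-0.4  2.5 -0.2] n rows 1.0 rot deg [-0.05  0.02 -0.02]
[0.46687937 0.13856624 0.42160223] [-0.26664976 -0.00371023 -0.96378636]
guess px lid [[324.89599106 144.12602922]
 [325.87254854 143.27732748]]
```

View pics/w1.png

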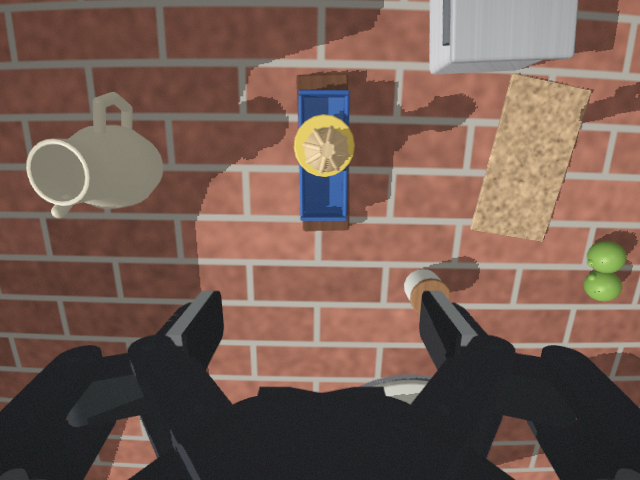

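The wrist view has the lid centre at (324,146), dish corners about (299,91)–(349,220), the pitcher mouth at (59,173), and mat corners (514,74), (592,91), (545,241), (471,228).

```bash
python3 - <<'E'
from h import *
import pickle
ci=pickle.load(open('w1.pkl','rb'))
im=cv2.imread('pics/w1.png'); hsv=cv2.cvtColor(im,cv2.COLOR_BGR2HSV)
def blob(m):
    c=max(cv2.findContours(m,cv2.RETR_EXTERNAL,cv2.CHAIN_APPROX_NONE)[0],key=cv2.contourArea); return c
y=blob(cv2.inRange(hsv,(20,150,80),(35,255,255))); (u,v),r=cv2.minEnclosingCircle(y)
print('lid',u,v,r,at(ci,u,v,.058).round(4),'rad',r*.364/334)
b=blob(cv2.inRange(hsv,(105,150,30),(125,255,255)))
P=[(299,91),(349,91),(349,220),(301,220)]; 
Q=np.array([at(ci,*p,.048) for p in P]);print('dish',Q.mean(0).round(4),(Q[1]-Q[2]).round(4),(Q[0]-Q[3]).round(4))
print(cv2.boundingRect(b))
P=[(514,74),(592,91),(545,241),(471,228)]; Q=np.array([at(ci,*p,.005) for p in P]);print('mat',Q.mean(0).round(4),(Q[1]-Q[2]).round(4),(Q[0]-Q[3]).round(4))
print('mouth',at(ci,59,173,.13))
P=[(297,75),(348,73),(349,230),(302,230)]; Q=np.array([at(ci,*p,.02) for p in P]);print('board',Q.mean(0).round(4),(Q[1]-Q[2]).round(4),(Q[0]-Q[3]).round(4))
E
python3 go.py .469 .1345 .18 1
```

```text
lid 349.5 142.0 14.080227851867676 [0.4726 0.1093 0.058 ] rad 0.015344918976286929
dish [0.4551 0.135  0.048 ] [0.1372 0.0053 0.    ] [0.1373 0.0025 0.    ]
(300, 166, 48, 55)
mat [ 0.4554 -0.1205  0.005 ] [ 0.1864 -0.0243  0.    ] [ 0.1849 -0.0276  0.    ]
mouth [0.44282327 0.37008529 0.13      ]
board [0.4568 0.1353 0.02  ] [0.1788 0.008  0.    ] [0.1768 0.0062 0.    ]
t 1.9 tcp [0.3999 0.1359 0.2898] F [-0.2 -0.1 -0.4] open 85.2 q6 1.7
shift mm [ 69.1   2.5 109.7] n rows 3.0 rot deg [-0.02  0.02 -0.06]
```

```bash
python3 -m jog '[{"rx":0,"ry":0,"rz":0,"x":69,"y":1,"z":40,"hand":85},{"rx":0,"ry":0,"rz":0,"x":69,"y":1,"z":80,"hand":85},{"rx":0,"ry":0,"rz":0,"x":69,"y":1,"z":110,"hand":85},{"rx":0,"ry":0,"rz":0,"x":69,"y":1,"z":150,"hand":85},{"rx":0,"ry":0,"rz":0,"x":69,"y":1,"z":180,"hand":85},{"rx":0,"ry":0,"rz":0,"x":69,"y":1,"z":200,"hand":85},{"rx":0,"ry":0,"rz":0,"x":69,"y":1,"z":206,"hand":85},{"rx":0,"ry":0,"rz":0,"x":69,"y":1,"z":206,"hand":85}]'; python3 go.py .4685 .135 .082 1
python3 - <<'E'
from h import *
cv2.imwrite('pics/w2.png',ctrl.capture('wrist')[:,:,::-1])
E
```

```text
clock: 2.7
tcp_pos: [0.4686, 0.1353, 0.0836]
tcp_rot: [1.0, 0.008, -0.001, -0.0]
wrist_force: [0.3, -0.5, 0.4]
opening: 0.0851
t 2.7 tcp [0.4686 0.1353 0.0836] F [ 0.3 -0.5  0.4] open 85.1 q6 1.68
shift mm [-0.1  0.3  1.6] n rows 1.0 rot deg [-0.    0.08 -0.12]
```

View pics/w2.png

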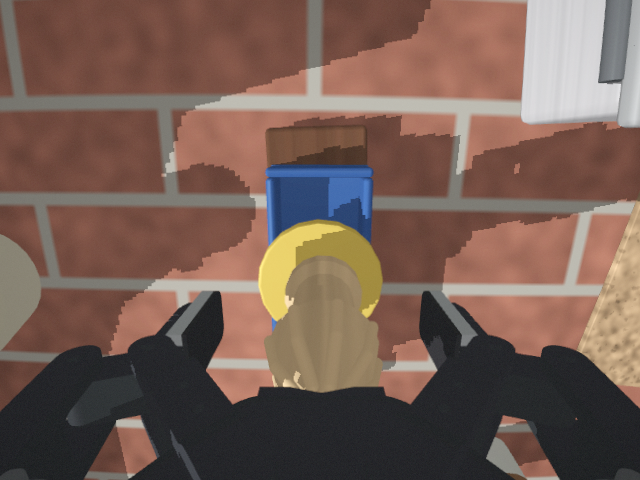

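Reamer sits midway between the fingers (~322,330). Closing.

```bash
python3 -m jog '[{"rx":0,"ry":0,"rz":0,"x":0,"y":0,"z":0,"hand":40},{"rx":0,"ry":0,"rz":0,"x":0,"y":0,"z":0,"hand":20},{"rx":0,"ry":0,"rz":0,"x":0,"y":0,"z":0,"hand":20},{"rx":0,"ry":0,"rz":0,"x":0,"y":0,"z":0,"hand":20},{"rx":0,"ry":0,"rz":0,"x":0,"y":0,"z":0,"hand":20},{"rx":0,"ry":0,"rz":0,"x":0,"y":0,"z":0,"hand":20},{"rx":0,"ry":0,"rz":0,"x":0,"y":0,"z":0,"hand":20},{"rx":0,"ry":0,"rz":0,"x":0,"y":0,"z":0,"hand":20}]' 40; python3 go.py .4685 .135 .082 1
python3 - <<'E'
from h import *
cv2.imwrite('pics/w3.png',ctrl.capture('wrist')[:,:,::-1])
E
```

```text
clock: 3.55
tcp_pos: [0.4695, 0.1356, 0.0853]
tcp_rot: [1.0, 0.008, 0.001, -0.0]
wrist_force: [-0.4, 0.0, 5.9]
opening: 0.037
t 3.55 tcp [0.4695 0.1356 0.0853] F [-0.4  0.   5.9] open 37.0 q6 1.68
shift mm [-1.1  0.6  3.3] n rows 1.0 rot deg [-0.02 -0.09 -0.09]
```

View pics/w3.png

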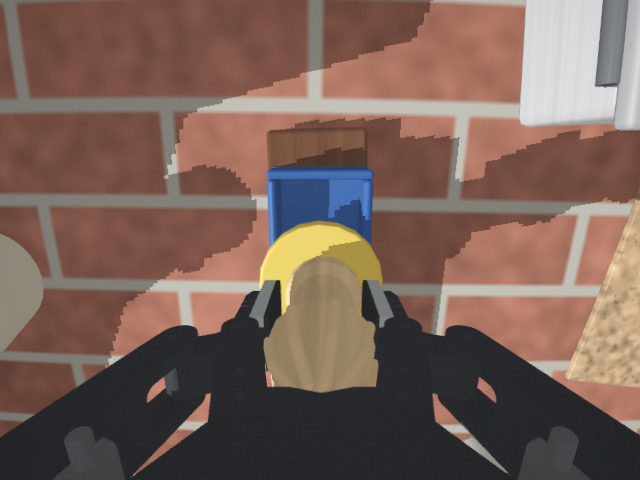

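Opening of 37 mm and 6 N upward: pads are on the flare of the head. I'll open a little, go lower and re-close.

```bash
python3 -m jog '[{"rx":0,"ry":0,"rz":0,"x":0,"y":0,"z":0,"hand":60},{"rx":0,"ry":0,"rz":0,"x":0,"y":0,"z":0,"hand":60},{"rx":0,"ry":0,"rz":0,"x":0,"y":0,"z":0,"hand":60},{"rx":0,"ry":0,"rz":0,"x":0,"y":0,"z":0,"hand":60},{"rx":0,"ry":0,"rz":0,"x":-1,"y":0,"z":3,"hand":60},{"rx":0,"ry":0,"rz":0,"x":-1,"y":0,"z":6,"hand":60},{"rx":0,"ry":0,"rz":0,"x":-1,"y":0,"z":7,"hand":60},{"rx":0,"ry":0,"rz":0,"x":-1,"y":0,"z":7,"hand":60}]' 40; python3 go.py .4685 .135 .079 1
```

```text
clock: 4.4
tcp_pos: [0.4684, 0.1356, 0.078]
tcp_rot: [1.0, 0.008, 0.001, -0.0]
wrist_force: [-0.5, 0.1, -0.3]
opening: 0.0599
t 4.4 tcp [0.4684 0.1356 0.078 ] F [-0.5  0.1 -0.3] open 59.9 q6 1.68
shift mm [ 0.1  0.6 -1. ] n rows 1.0 rot deg [-0.02 -0.06 -0.09]
```

```bash
python3 -m jog '[{"rx":0,"ry":0,"rz":0,"x":0,"y":0,"z":0,"hand":40},{"rx":0,"ry":0,"rz":0,"x":0,"y":0,"z":0,"hand":30},{"rx":0,"ry":0,"rz":0,"x":0,"y":0,"z":0,"hand":20},{"rx":0,"ry":0,"rz":0,"x":0,"y":0,"z":0,"hand":20},{"rx":0,"ry":0,"rz":0,"x":0,"y":0,"z":0,"hand":20},{"rx":0,"ry":0,"rz":0,"x":0,"y":0,"z":0,"hand":20},{"rx":0,"ry":0,"rz":0,"x":0,"y":0,"z":0,"hand":20},{"rx":0,"ry":0,"rz":0,"x":0,"y":0,"z":0,"hand":20}]' 40; python3 go.py .4685 .135 .079 1
```

```text
clock: 5.2
tcp_pos: [0.4685, 0.1355, 0.0781]
tcp_rot: [1.0, 0.008, 0.001, -0.0]
wrist_force: [-1.4, -2.3, 4.7]
opening: 0.034
t 5.2 tcp [0.4685 0.1355 0.0781] F [-1.4 -2.3  4.7] open 34.0 q6 1.68
shift mm [ 0.   0.5 -0.9] n rows 1.0 rot deg [-0.01 -0.08 -0.09]
```

```bash
python3 -m jog '[{"rx":0,"ry":0,"rz":0,"x":0,"y":0,"z":0,"hand":20},{"rx":0,"ry":0,"rz":0,"x":0,"y":0,"z":0,"hand":20},{"rx":0,"ry":0,"rz":0,"x":0,"y":0,"z":0,"hand":20}]' 40; python3 go.py .4685 .135 .079 1
python3 - <<'E'
from h import *
cv2.imwrite('pics/w4.png',ctrl.capture('wrist')[:,:,::-1])
E
```

```text
clock: 5.5
tcp_pos: [0.4685, 0.1355, 0.0781]
tcp_rot: [1.0, 0.008, 0.001, -0.0]
wrist_force: [0.2, -3.7, 3.4]
opening: 0.0338
t 5.5 tcp [0.4685 0.1355 0.0781] F [ 0.2 -3.7  3.4] open 33.8 q6 1.68
shift mm [-0.   0.5 -0.9] n rows 1.0 rot deg [-0.01 -0.08 -0.09]
```

View pics/w4.png

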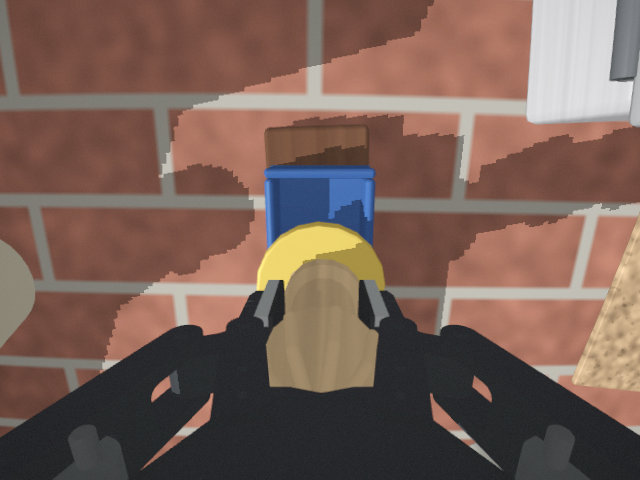

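```bash
python3 - <<'E'
from h import *
cv2.imwrite('pics/s5.png',ctrl.capture('scene')[:,:,::-1])
crop('pics/s5.png','pics/s5c.png',340,120,460,260,5)
ct=ctrl.camera_info('scene'); print(proj(ct,[[.4685,.1355,.0781],[.4685,.135,.058],[.4685,.135,.138]])-[340,120])
E
```

```text
[[51.62333399 78.85092992]
 [50.49603752 84.53215234]
 [54.15460288 60.96562939]]
```

View pics/s5c.png

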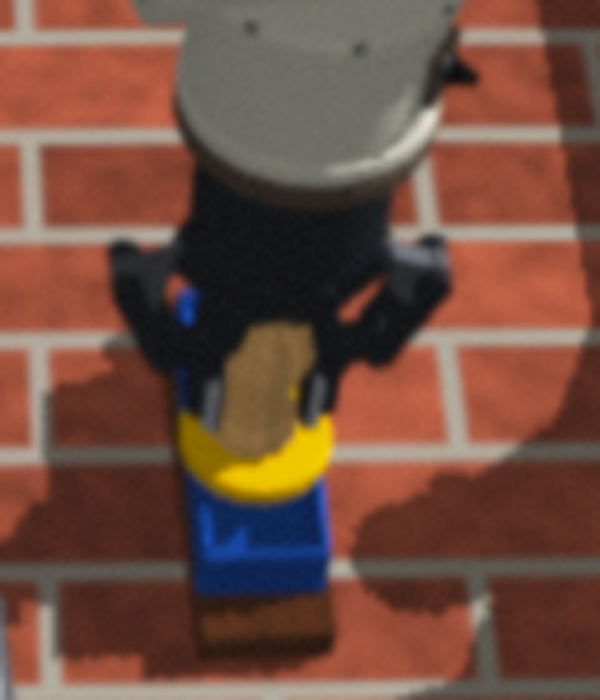

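```bash
crop() { :; }; python3 - <<'E'
from h import *
s=ctrl.observe();r=R.from_quat(s['tcp_rot']);ci=ctrl.camera_info('wrist')
for x in (-11,11):
  for d in (-40,-30,-20,-10,-5,0,5,11):
    print(x,d,proj(ci,s['tcp_pos']+r.apply([[x*1e-3,-.017,d*1e-3],[x*1e-3,.017,d*1e-3]])).round().tolist())
crop('pics/w4.png','pics/w4c.png',230,230,410,410,4.4)
E
```

```text
-11 -40 [[270.0, 392.0], [373.0, 392.0]]
-11 -30 [[274.0, 372.0], [369.0, 372.0]]
-11 -20 [[277.0, 356.0], [365.0, 356.0]]
-11 -10 [[280.0, 341.0], [362.0, 341.0]]
-11 -5 [[282.0, 335.0], [361.0, 335.0]]
-11 0 [[283.0, 329.0], [360.0, 329.0]]
-11 5 [[284.0, 323.0], [358.0, 323.0]]
-11 11 [[285.0, 317.0], [357.0, 317.0]]
11 -40 [[266.0, 333.0], [376.0, 333.0]]
11 -30 [[271.0, 317.0], [371.0, 317.0]]
11 -20 [[275.0, 304.0], [367.0, 304.0]]
11 -10 [[278.0, 292.0], [364.0, 293.0]]
11 -5 [[280.0, 287.0], [363.0, 287.0]]
11 0 [[281.0, 283.0], [361.0, 283.0]]
11 5 [[282.0, 278.0], [360.0, 278.0]]
11 11 [[284.0, 273.0], [358.0, 273.0]]
```

View pics/w4c.png

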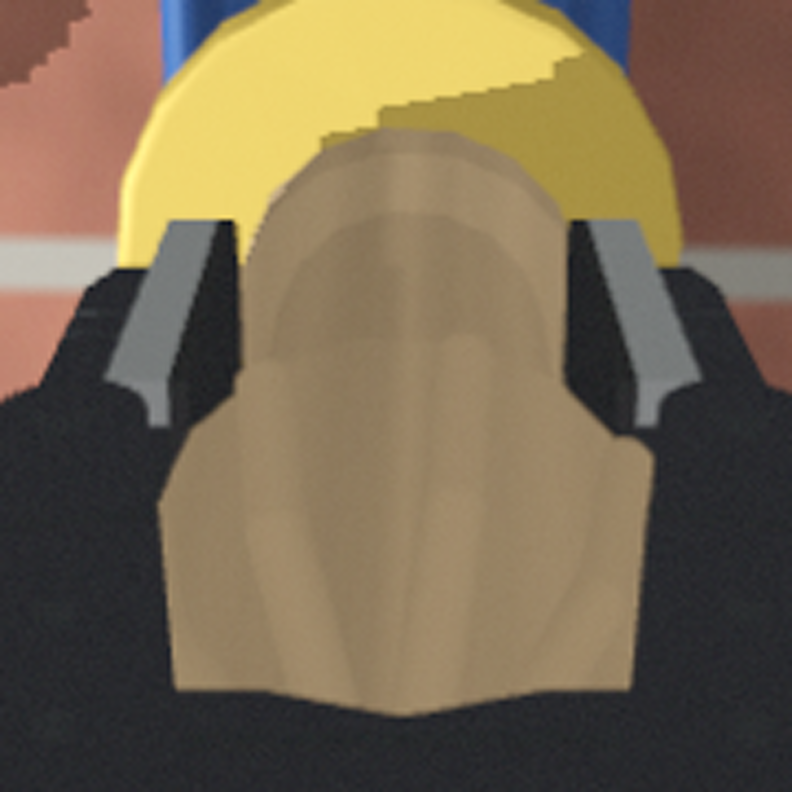

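The pads are ~34 mm long (tip near .075, top near .109), so their tops ride on the flare of the head. I'll open, go 5 mm lower carefully and re-close.

```bash
python3 -m jog '[{"rx":0,"ry":0,"rz":0,"x":0,"y":0,"z":0,"hand":55},{"rx":0,"ry":0,"rz":0,"x":0,"y":0,"z":0,"hand":55},{"rx":0,"ry":0,"rz":0,"x":0,"y":0,"z":0,"hand":55},{"rx":0,"ry":0,"rz":0,"x":0,"y":0,"z":0,"hand":55},{"rx":0,"ry":0,"rz":0,"x":0,"y":0,"z":1,"hand":55},{"rx":0,"ry":0,"rz":0,"x":0,"y":0,"z":2,"hand":55},{"rx":0,"ry":0,"rz":0,"x":0,"y":0,"z":2,"hand":55}]' 40; python3 - <<'E'
from h import *
cv2.imwrite('pics/w5.png',ctrl.capture('wrist')[:,:,::-1]); crop('pics/w5.png','pics/w5c.png',230,230,410,410,4.4)
E
```

```text
clock: 6.3
tcp_pos: [0.4685, 0.1356, 0.076]
tcp_rot: [1.0, 0.008, 0.001, -0.0]
wrist_force: [-0.2, 0.4, 1.2]
opening: 0.055
```

View pics/w5c.png

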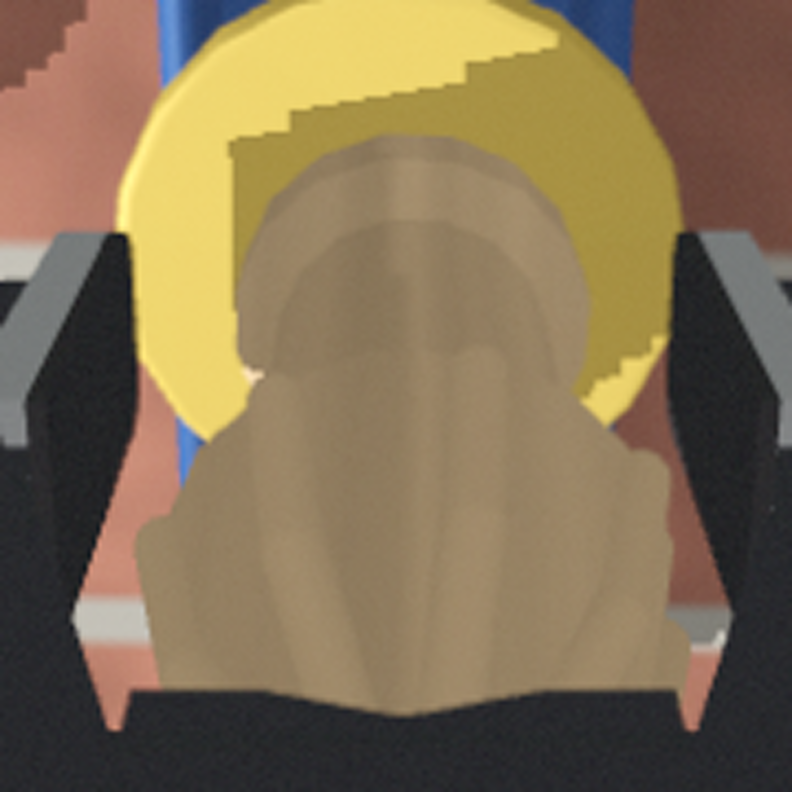

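```bash
python3 -m jog '[{"rx":0,"ry":0,"rz":0,"x":0,"y":0,"z":1,"hand":55},{"rx":0,"ry":0,"rz":0,"x":0,"y":0,"z":2,"hand":55},{"rx":0,"ry":0,"rz":0,"x":0,"y":0,"z":2,"hand":55}]' 40;  python3 -m jog '[{"rx":0,"ry":0,"rz":0,"x":0,"y":0,"z":1,"hand":45},{"rx":0,"ry":0,"rz":0,"x":0,"y":0,"z":1,"hand":35}]' 30
```

```text
clock: 6.65
tcp_pos: [0.4696, 0.1356, 0.0757]
tcp_rot: [1.0, 0.008, 0.002, -0.0]
wrist_force: [-3.7, -0.4, 22.5]
opening: 0.055
clock: 6.85
tcp_pos: [0.4704, 0.1356, 0.0758]
tcp_rot: [1.0, 0.008, 0.003, -0.0]
wrist_force: [-1.1, -1.6, 15.6]
opening: 0.0354
```

```bash
python3 -m jog '[{"rx":0,"ry":0,"rz":0,"x":-1,"y":0,"z":-1,"hand":45},{"rx":0,"ry":0,"rz":0,"x":-1,"y":0,"z":-1,"hand":45}]' 20;python3 go.py .4685 .135 .0765 1; python3 -m jog '[{"rx":0,"ry":0,"rz":0,"x":-1,"y":0,"z":0,"hand":22},{"rx":0,"ry":0,"rz":0,"x":-1,"y":0,"z":0,"hand":22},{"rx":0,"ry":0,"rz":0,"x":-1,"y":0,"z":0,"hand":22},{"rx":0,"ry":0,"rz":0,"x":-1,"y":0,"z":0,"hand":22},{"rx":0,"ry":0,"rz":0,"x":-1,"y":0,"z":0,"hand":22}]' 20;python3 go.py .4685 .135 .0765 1
```

```text
clock: 7.05
tcp_pos: [0.4694, 0.1356, 0.077]
tcp_rot: [1.0, 0.008, 0.003, -0.0]
wrist_force: [0.8, -0.2, -0.1]
opening: 0.0446
t 7.05 tcp [0.4694 0.1356 0.077 ] F [ 0.8 -0.2 -0.1] open 44.6 q6 1.68
shift mm [-0.9  0.6  0.5] n rows 1.0 rot deg [-0.02 -0.4  -0.09]
clock: 7.55
tcp_pos: [0.4685, 0.1356, 0.077]
tcp_rot: [1.0, 0.008, 0.003, -0.0]
wrist_force: [1.1, 0.1, 3.0]
opening: 0.0348
t 7.55 tcp [0.4685 0.1356 0.077 ] F [1.1 0.1 3. ] open 34.8 q6 1.68
shift mm [0.  0.6 0.5] n rows 1.0 rot deg [-0.02 -0.4  -0.09]
```

```bash
python3 - <<'E'
from h import *
ci=ctrl.camera_info('wrist')
im=ctrl.capture('wrist')[:,:,::-1]; cv2.imwrite('pics/w6.png',im); crop('pics/w6.png','pics/w6c.png',230,200,410,380,4.4)
for n,x,z in [('lid back top',.032,.058),('foot back bottom',.019,.058),('foot back top',.019,.066),('handle back bot',.014,.070),('handle mid',.014,.087),('handle top',.014,.104),('head',.022,.111)]:
    print(n,((proj(ci,[.4685+x,.1355,z])[0]-[230,200])*4.4).round())
cv2.imwrite('pics/s6.png',ctrl.capture('scene')[:,:,::-1]); crop('pics/s6.png','pics/s6c.png',360,160,440,240,8)
E
```

```text
lid back top [407. 108.]
foot back bottom [405. 226.]
foot back top [405. 249.]
handle back bot [404. 309.]
handle mid [405. 375.]
handle top [405. 460.]
head [407. 402.]
```

View pics/w6c.png

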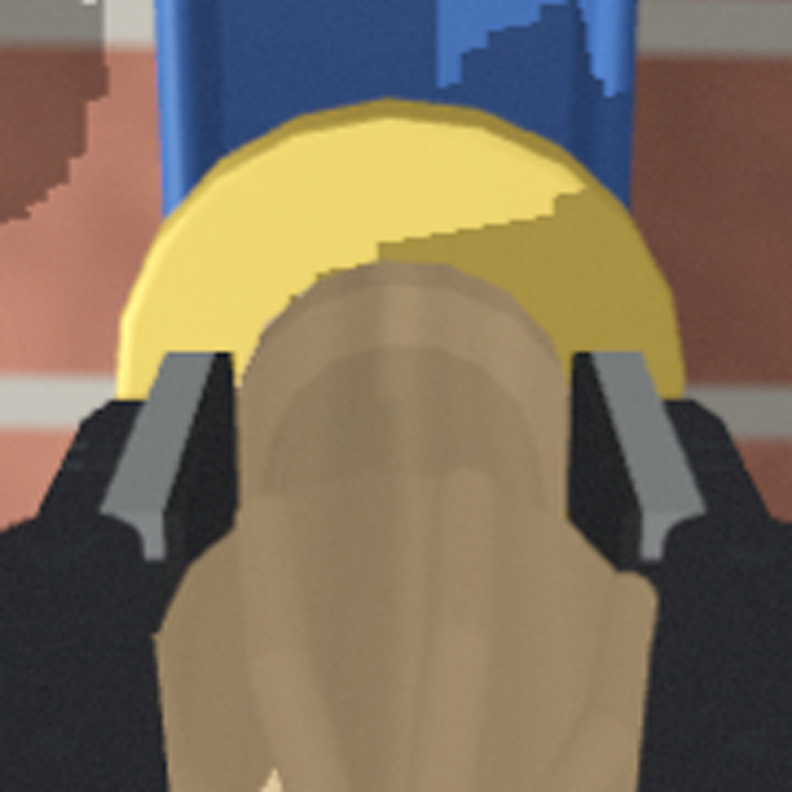

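View pics/s6c.png

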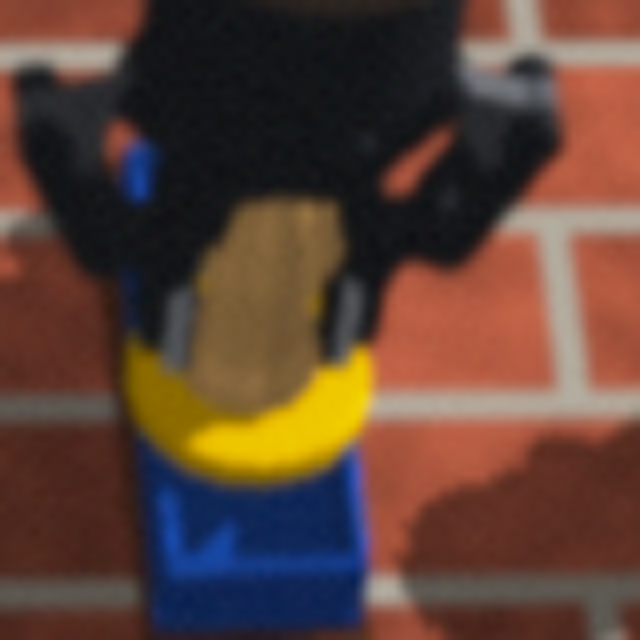

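Tip geometry re-derived (gap 77 px for 34.8 mm → tips 8 mm ahead of TCP): I was too low, touching the foot cone; the first attempt was too high. The right TCP height is about 0.080.

```bash
python3 -m jog '[{"rx":0,"ry":0.4,"rz":0,"x":0,"y":0,"z":0,"hand":50},{"rx":0,"ry":-0.4,"rz":0,"x":0,"y":0,"z":0,"hand":50},{"rx":0,"ry":-0.4,"rz":0,"x":-2,"y":0,"z":-3,"hand":50},{"rx":0,"ry":-0.4,"rz":0,"x":-3,"y":0,"z":-3.5,"hand":50},{"rx":0,"ry":-0.4,"rz":0,"x":-3,"y":0,"z":-3.5,"hand":40},{"rx":0,"ry":-0.4,"rz":0,"x":-3,"y":0,"z":-3.5,"hand":24},{"rx":0,"ry":-0.4,"rz":0,"x":-3,"y":0,"z":-3.5,"hand":20},{"rx":0,"ry":-0.4,"rz":0,"x":-3,"y":0,"z":-3.5,"hand":20},{"rx":0,"ry":-0.4,"rz":0,"x":-3,"y":0,"z":-3.5,"hand":20},{"rx":0,"ry":-0.4,"rz":0,"x":-3,"y":0,"z":-3.5,"hand":20}]' 25;python3 go.py .4655 .135 .0805 1
```

```text
clock: 8.65
tcp_pos: [0.4656, 0.1355, 0.0807]
tcp_rot: [1.0, 0.008, 0.0, -0.0]
wrist_force: [-1.5, -0.4, 5.0]
opening: 0.0349
t 8.65 tcp [0.4656 0.1355 0.0807] F [-1.5 -0.4  5. ] open 34.9 q6 1.68
shift mm [-0.1  0.5  0.2] n rows 1.0 rot deg [-0.02 -0.02 -0.09]
```

```bash
python3 -m jog '[{"rx":0,"ry":0,"rz":0,"x":0,"y":0,"z":0,"hand":20},{"rx":0,"ry":0,"rz":0,"x":0,"y":0,"z":0,"hand":20}]';python3 - <<'E'
from h import *
cv2.imwrite('pics/w7.png',ctrl.capture('wrist')[:,:,::-1]); crop('pics/w7.png','pics/w7c.png',230,200,410,380,4.4)
cv2.imwrite('pics/s7.png',ctrl.capture('scene')[:,:,::-1]); crop('pics/s7.png','pics/s7c.png',360,160,440,240,8)
E
```

```text
clock: 8.85
tcp_pos: [0.4655, 0.1355, 0.0807]
tcp_rot: [1.0, 0.008, 0.0, -0.0]
wrist_force: [-1.3, -1.0, 3.8]
opening: 0.0346
```

View pics/w7c.png

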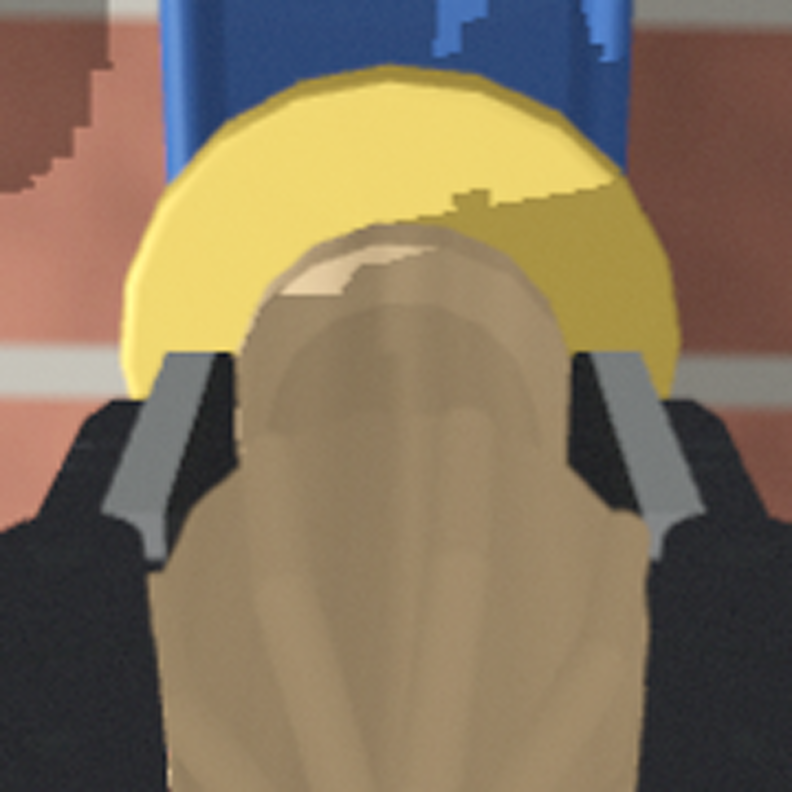

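View pics/s7c.png

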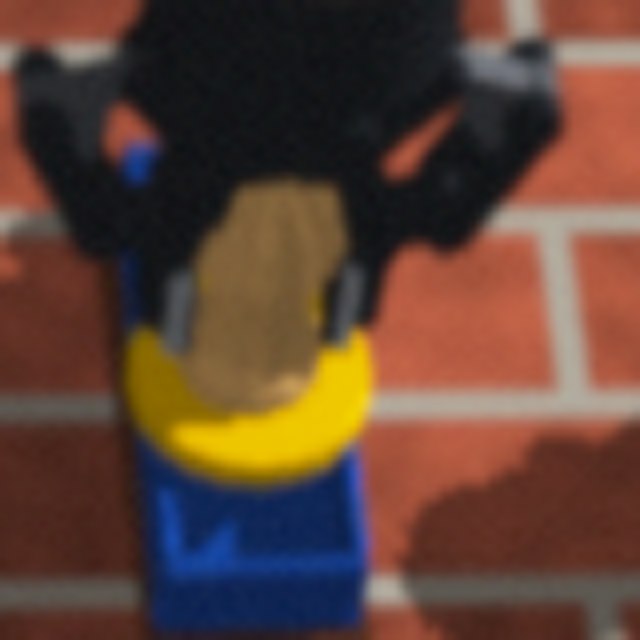

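Openings of 33.8 mm at z=.078, growing both lower and higher: the pads (~38 mm) bridge between foot cone and flare. Gripping at .0785 is locked on both; I'll grip there and lift a little to test.

```bash
python3 -m jog '[{"rx":0,"ry":0,"rz":0,"x":0,"y":0,"z":0,"hand":42},{"rx":0,"ry":0,"rz":0,"x":0,"y":0,"z":0,"hand":42},{"rx":0,"ry":0,"rz":0,"x":0,"y":0,"z":2,"hand":42},{"rx":0,"ry":0,"rz":0,"x":0,"y":0,"z":2,"hand":30},{"rx":0,"ry":0,"rz":0,"x":0,"y":0,"z":2,"hand":20},{"rx":0,"ry":0,"rz":0,"x":0,"y":0,"z":2,"hand":20},{"rx":0,"ry":0,"rz":0,"x":0,"y":0,"z":2,"hand":20},{"rx":0,"ry":0,"rz":0,"x":0,"y":0,"z":2,"hand":20},{"rx":0,"ry":0,"rz":0,"x":0,"y":0,"z":2,"hand":20},{"rx":0,"ry":0,"rz":0,"x":0,"y":0,"z":2,"hand":20}]' 40;python3 -m jog '[{"rx":0,"ry":0,"rz":0,"x":0,"y":0,"z":-4,"hand":20},{"rx":0,"ry":0,"rz":0,"x":0,"y":0,"z":-10,"hand":20},{"rx":0,"ry":0,"rz":0,"x":0,"y":0,"z":-20,"hand":20},{"rx":0,"ry":0,"rz":0,"x":0,"y":0,"z":-30,"hand":20},{"rx":0,"ry":0,"rz":0,"x":0,"y":0,"z":-30,"hand":20}]'
python3 - <<'E'
from h import *
cv2.imwrite('pics/w8.png',ctrl.capture('wrist')[:,:,::-1])
cv2.imwrite('pics/s8.png',ctrl.capture('scene')[:,:,::-1]); crop('pics/s8.png','pics/s8c.png',340,140,440,240,6)
E
```

```text
clock: 9.95
tcp_pos: [0.4655, 0.1355, 0.0787]
tcp_rot: [1.0, 0.008, 0.0, -0.0]
wrist_force: [0.1, 0.4, -1.0]
opening: 0.0342
clock: 10.45
tcp_pos: [0.4664, 0.1356, 0.1106]
tcp_rot: [1.0, 0.008, 0.002, -0.0]
wrist_force: [-0.6, 0.2, -0.9]
opening: 0.034
```

View pics/w8.png

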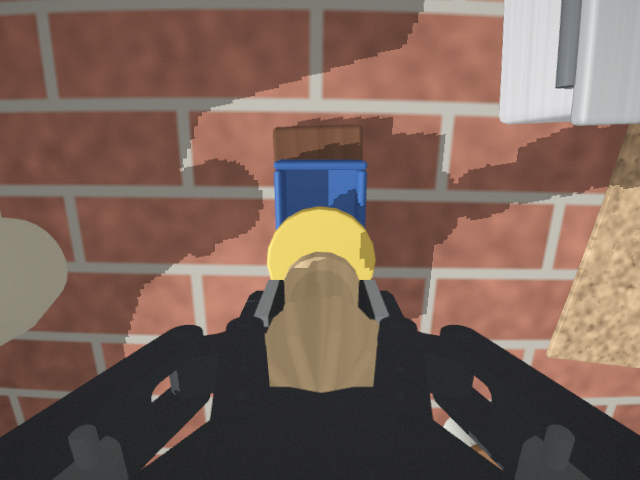

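View pics/s8c.png

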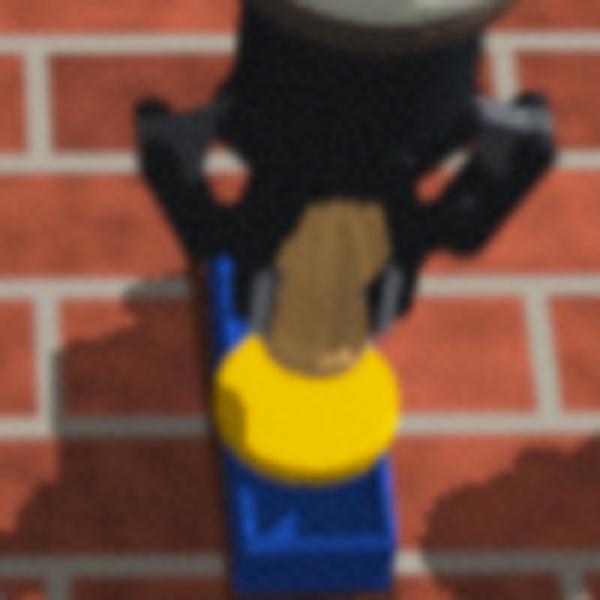

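```bash
python3 go.py .4 -.365 .18 0; python3 -m jog '[{"rx":0,"ry":0,"rz":0,"x":0,"y":0,"z":-40,"hand":20},{"rx":0,"ry":0,"rz":0,"x":-20,"y":40,"z":-60,"hand":20},{"rx":0,"ry":0,"rz":0,"x":-40,"y":90,"z":-70,"hand":20},{"rx":0,"ry":0,"rz":0,"x":-60,"y":135,"z":-70,"hand":20},{"rx":0,"ry":0,"rz":0,"x":-66,"y":180,"z":-70,"hand":20},{"rx":0,"ry":0,"rz":0,"x":-66,"y":225,"z":-70,"hand":20},{"rx":0,"ry":0,"rz":0,"x":-66,"y":270,"z":-70,"hand":20},{"rx":0,"ry":0,"rz":0,"x":-66,"y":315,"z":-70,"hand":20},{"rx":0,"ry":0,"rz":0,"x":-66,"y":360,"z":-70,"hand":20},{"rx":0,"ry":0,"rz":0,"x":-66,"y":400,"z":-70,"hand":20}]';python3 go.py .4 -.365 .18 1
```

```text
t 10.55 tcp [0.4657 0.1355 0.109 ] F [ 0.1  1.2 -1.1] open 33.9 q6 1.68
shift mm [-73.5 499.4 -71.3] n rows 11.0 rot deg [-0.03 -0.06  0.91]
clock: 11.55
tcp_pos: [0.4054, -0.2677, 0.1784]
tcp_rot: [1.0, 0.008, 0.0, -0.0]
wrist_force: [0.4, 0.2, -0.4]
opening: 0.0337
t 11.55 tcp [ 0.4054 -0.2677  0.1784] F [ 0.4  0.2 -0.4] open 33.7 q6 0.81
shift mm [-6.9 97.2 -1.7] n rows 2.0 rot deg [-0.04 -0.04 -0.14]
```

```bash
python3 -m jog '[{"rx":0,"ry":0,"rz":0,"x":-7,"y":40,"z":-2,"hand":20},{"rx":0,"ry":0,"rz":0,"x":-7,"y":80,"z":-2,"hand":20},{"rx":0,"ry":0,"rz":0,"x":-7,"y":97,"z":-2,"hand":20},{"rx":0,"ry":0,"rz":0,"x":-7,"y":97,"z":-2,"hand":20}]'
python3 - <<'E'
from h import *
import pickle
ci=ctrl.camera_info('wrist');pickle.dump(ci,open('w9.pkl','wb'))
cv2.imwrite('pics/w9.png',ctrl.capture('wrist')[:,:,::-1])
print(proj(ci,[.4635,-.365,.012]))
E
```

```text
clock: 11.95
tcp_pos: [0.3994, -0.3663, 0.1793]
tcp_rot: [1.0, 0.006, -0.0, -0.001]
wrist_force: [0.6, 0.9, -1.6]
opening: 0.0338
[[320.99169496 150.05535197]]
```

View pics/w9.png

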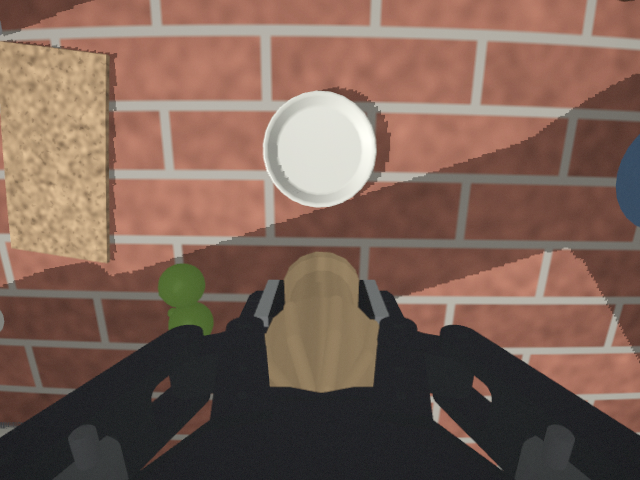

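Saucer rim centre at (320,149), within 1 px of prediction. Check the reamer's offset in the hand, then move.

```bash
python3 - <<'E'
from h import *
s=ctrl.observe();r=R.from_quat(s['tcp_rot']);ci=ctrl.camera_info('wrist')
for x0 in (-4,-2,0,2):print(x0,proj(ci,s['tcp_pos']+r.apply([[x0*1e-3+.019,0,.0127],[x0*1e-3+.019,0,.0207]])).round(1).tolist())
E
python3 go.py .4645 -.364 .06 1
```

```text
-4 [[321.3, 263.7], [321.3, 258.1]]
-2 [[321.3, 259.6], [321.3, 254.2]]
0 [[321.3, 255.4], [321.3, 250.2]]
2 [[321.3, 251.2], [321.3, 246.1]]
t 12.0 tcp [ 0.3996 -0.3649  0.1795] F [-0.1  0.6 -0.7] open 34.0 q6 0.67
shift mm [ 64.9   0.2 119.5] n rows 3.0 rot deg [-0.11  0.   -0.2 ]
```

```bash
python3 -m jog '[{"rx":0,"ry":0,"rz":0,"x":30,"y":0,"z":20,"hand":20},{"rx":0,"ry":0,"rz":0,"x":60,"y":0,"z":50,"hand":20},{"rx":0,"ry":0,"rz":0,"x":65,"y":0,"z":90,"hand":20},{"rx":0,"ry":0,"rz":0,"x":65,"y":0,"z":120,"hand":20},{"rx":0,"ry":0,"rz":0,"x":65,"y":0,"z":140,"hand":20},{"rx":0,"ry":0,"rz":0,"x":65,"y":0,"z":148,"hand":20},{"rx":0,"ry":0,"rz":0,"x":65,"y":0,"z":151,"hand":20},{"rx":0,"ry":0,"rz":0,"x":65,"y":0,"z":151,"hand":20}]'
python3 go.py .4645 -.364 .0265 1
```

```text
clock: 12.8
tcp_pos: [0.4649, -0.3635, 0.0293]
tcp_rot: [1.0, 0.007, 0.0, -0.001]
wrist_force: [-0.4, -0.0, -0.4]
opening: 0.0343
t 12.8 tcp [ 0.4649 -0.3635  0.0293] F [-0.4 -0.  -0.4] open 34.3 q6 0.76
shift mm [-0.4  0.5  2.8] n rows 1.0 rot deg [-0.08 -0.03 -0.18]
```

```bash
python3 -m jog '[{"rx":0,"ry":0,"rz":0,"x":-0.4,"y":0.5,"z":2,"hand":20},{"rx":0,"ry":0,"rz":0,"x":-0.4,"y":0.5,"z":3,"hand":20},{"rx":0,"ry":0,"rz":0,"x":-0.4,"y":0.5,"z":3,"hand":20}]'
python3 -m jog '[{"rx":0,"ry":0,"rz":0,"x":0,"y":0,"z":0,"hand":40},{"rx":0,"ry":0,"rz":0,"x":0,"y":0,"z":0,"hand":60},{"rx":0,"ry":0,"rz":0,"x":0,"y":0,"z":0,"hand":70},{"rx":0,"ry":0,"rz":0,"x":0,"y":0,"z":0,"hand":80},{"rx":0,"ry":0,"rz":0,"x":0,"y":0,"z":0,"hand":80}]'
python3 - <<'E'
from h import *
cv2.imwrite('pics/w10.png',ctrl.capture('wrist')[:,:,::-1])
E
```

```text
clock: 13.1
tcp_pos: [0.4647, -0.3642, 0.0268]
tcp_rot: [1.0, 0.007, 0.001, -0.0]
wrist_force: [-0.6, 0.3, -0.8]
opening: 0.0339
clock: 13.6
tcp_pos: [0.4646, -0.3642, 0.0268]
tcp_rot: [1.0, 0.007, 0.001, -0.0]
wrist_force: [-0.7, 0.0, -0.6]
opening: 0.0801
```

View pics/w10.png

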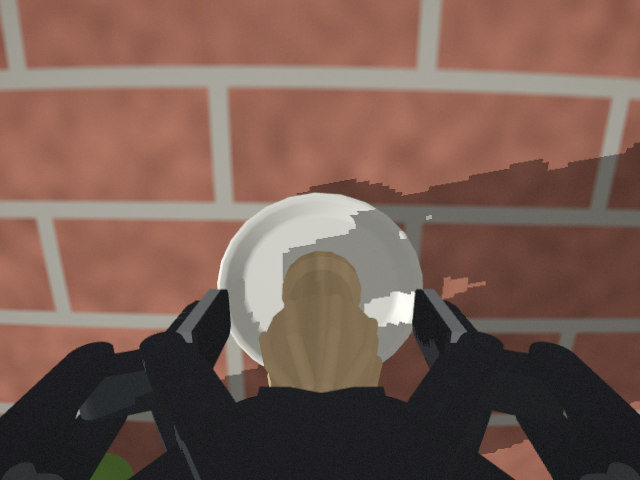

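Reamer stands free in the saucer (foot ~(321,285)). Lift and look.

```bash
python3 -m jog '[{"rx":0,"ry":0,"rz":0,"x":0,"y":0,"z":-20,"hand":85},{"rx":0,"ry":0,"rz":0,"x":0,"y":0,"z":-50,"hand":85},{"rx":0,"ry":0,"rz":0,"x":0,"y":0,"z":-100,"hand":85},{"rx":0,"ry":0,"rz":0,"x":-20,"y":0,"z":-150,"hand":85},{"rx":0,"ry":0,"rz":0,"x":-50,"y":0,"z":-190,"hand":85},{"rx":0,"ry":0,"rz":0,"x":-66,"y":0,"z":-220,"hand":85},{"rx":0,"ry":0,"rz":0,"x":-66,"y":0,"z":-220,"hand":85}]'
python3 - <<'E'
from h import *
ci=ctrl.camera_info('wrist')
cv2.imwrite('pics/w11.png',ctrl.capture('wrist')[:,:,::-1]); crop('pics/w11.png','pics/w11c.png',220,60,420,240,3)
for p in ([.464,-.364,.005],[.464,-.364,.085],[.464,-.364,.058]): print(((proj(ci,p)-[220,60])*3).round())
E
python3 go.py .4 .135 .25 1
```

```text
clock: 14.35
tcp_pos: [0.3976, -0.3663, 0.252]
tcp_rot: [1.0, 0.007, 0.003, 0.002]
wrist_force: [0.4, -0.5, -0.1]
opening: 0.085
[[296. 266.]]
[[296. 265.]]
[[296. 265.]]
t 14.4 tcp [ 0.3981 -0.3659  0.2492] F [-0.   0.4 -1.2] open 85.0 q6 0.67
shift mm [   8.5 -500.9   -2. ] n rows 11.0 rot deg [ 0.15 -0.21 -0.25]
```

View pics/w11c.png

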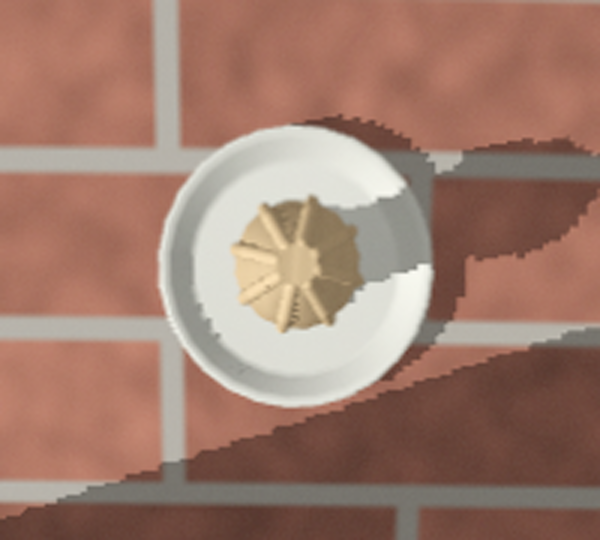

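Reamer is upright and centred (apex (296,265), saucer centre (296,266)). Back to the pile.

```bash
python3 -m jog '[{"rx":0,"ry":0,"rz":0,"x":2,"y":-50,"z":0,"hand":85},{"rx":0,"ry":0,"rz":0,"x":2,"y":-100,"z":0,"hand":85},{"rx":0,"ry":0,"rz":0,"x":4,"y":-150,"z":0,"hand":85},{"rx":0,"ry":0,"rz":0,"x":5,"y":-200,"z":0,"hand":85},{"rx":0,"ry":0,"rz":0,"x":6,"y":-250,"z":0,"hand":85},{"rx":0,"ry":0,"rz":0,"x":7,"y":-300,"z":0,"hand":85},{"rx":0,"ry":0,"rz":0,"x":8,"y":-350,"z":0,"hand":85},{"rx":0,"ry":0,"rz":0,"x":8,"y":-400,"z":0,"hand":85},{"rx":0,"ry":0,"rz":0,"x":8,"y":-450,"z":0,"hand":85},{"rx":0,"ry":0,"rz":0,"x":8,"y":-501,"z":0,"hand":85}]' >/dev/null
python3 go.py .4 .135 .25 1
```

```text
t 15.4 tcp [0.3988 0.1363 0.2472] F [ 1.6  0.  -0.3] open 85.2 q6 1.71
shift mm [ 1.2  1.3 -2.8] n rows 1.0 rot deg [ 0.15 -0.17 -0.23]
```

```bash
python3 -m jog '[{"rx":0,"ry":0,"rz":0,"x":1,"y":1,"z":-3,"hand":85},{"rx":0,"ry":0,"rz":0,"x":1,"y":1,"z":-3,"hand":85}]'
python3 - <<'E'
from h import *
ci=ctrl.camera_info('wrist')
im=ctrl.capture('wrist')[:,:,::-1].copy();cv2.imwrite('pics/w12.png',im); crop('pics/w12.png','pics/w12c.png',260,50,390,250,3)
hsv=cv2.cvtColor(im,cv2.COLOR_BGR2HSV)
m=cv2.inRange(hsv,(22,120,60),(34,255,255)); m[:, :250]=0; m[:,400:]=0
c=max(cv2.findContours(m,0,1)[0],key=cv2.contourArea); e=cv2.fitEllipse(c); print(e, at(ci,*e[0],.058).round(4))
E
```

```text
clock: 15.6
tcp_pos: [0.3995, 0.1366, 0.2494]
tcp_rot: [1.0, 0.009, 0.001, 0.001]
wrist_force: [0.3, -0.7, 0.1]
opening: 0.085
((322.5054626464844, 144.41238403320312), (66.55964660644531, 68.38108825683594), 3.0865399837493896) [0.4688 0.1361 0.058 ]
```

View pics/w12c.png

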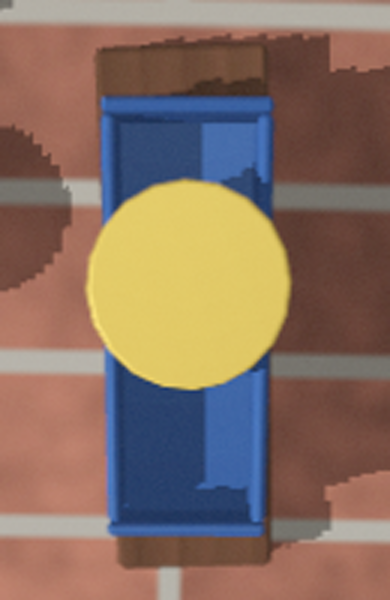

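```bash
python3 go.py .468 .1357 .048 1.5; python3 -m jog '[{"rx":0,"ry":0,"rz":0,"x":40,"y":1,"z":30,"hand":85},{"rx":0,"ry":0,"rz":0,"x":69,"y":1,"z":70,"hand":85},{"rx":0,"ry":0,"rz":0,"x":69,"y":1,"z":115,"hand":85},{"rx":0,"ry":0,"rz":0,"x":69,"y":1,"z":150,"hand":85},{"rx":0,"ry":0,"rz":0,"x":69,"y":1,"z":180,"hand":85},{"rx":0,"ry":0,"rz":0,"x":69,"y":1,"z":195,"hand":85},{"rx":0,"ry":0,"rz":0,"x":69,"y":1,"z":200,"hand":85},{"rx":0,"ry":0,"rz":0,"x":69,"y":1,"z":200,"hand":85}]'; python3 go.py .468 .1357 .048 1.5
python3 - <<'E'
from h import *
cv2.imwrite('pics/w13.png',ctrl.capture('wrist')[:,:,::-1])
E
```

```text
t 15.65 tcp [0.3997 0.1355 0.2495] F [ 1.  -0.2  0.5] open 85.0 q6 1.7
shift mm [6.800e+01 2.000e-01 2.016e+02] n rows 5.0 rot deg [ 0.18 -0.1  -0.65]
clock: 16.45
tcp_pos: [0.4691, 0.1337, 0.0493]
tcp_rot: [1.0, 0.006, 0.0, 0.002]
wrist_force: [0.1, 0.0, 0.7]
opening: 0.0853
t 16.45 tcp [0.4691 0.1337 0.0493] F [0.1 0.  0.7] open 85.3 q6 1.68
shift mm [-1.1 -2.   1.2] n rows 1.0 rot deg [ 0.19 -0.04 -0.76]
```

View pics/w13.png

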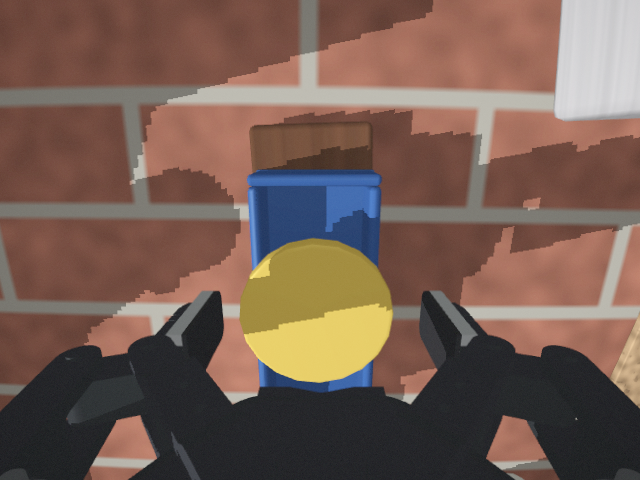

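```bash
python3 -m jog '[{"rx":0.2,"ry":0,"rz":-0.7,"x":-1,"y":-2,"z":1.2,"hand":85},{"rx":0.2,"ry":0,"rz":-0.7,"x":-1,"y":-2,"z":1.2,"hand":75},{"rx":0.2,"ry":0,"rz":-0.7,"x":-1,"y":-2,"z":1.2,"hand":66},{"rx":0.2,"ry":0,"rz":-0.7,"x":-1,"y":-2,"z":1.2,"hand":60},{"rx":0.2,"ry":0,"rz":-0.7,"x":-1,"y":-2,"z":1.2,"hand":58},{"rx":0.2,"ry":0,"rz":-0.7,"x":-1,"y":-2,"z":1.2,"hand":58},{"rx":0.2,"ry":0,"rz":-0.7,"x":-1,"y":-2,"z":1.2,"hand":58}]' 40; python3 go.py .468 .1357 .048 1.5
python3 - <<'E'
from h import *
cv2.imwrite('pics/w14.png',ctrl.capture('wrist')[:,:,::-1])
E
```

```text
clock: 17.2
tcp_pos: [0.4687, 0.136, 0.0498]
tcp_rot: [1.0, 0.013, 0.001, -0.0]
wrist_force: [-3.8, -2.3, 11.6]
opening: 0.0626
t 17.2 tcp [0.4687 0.136  0.0498] F [-3.8 -2.3 11.6] open 62.6 q6 1.67
shift mm [-0.7  0.3  1.8] n rows 1.0 rot deg [-0.01 -0.17 -0.03]
```

View pics/w14.png

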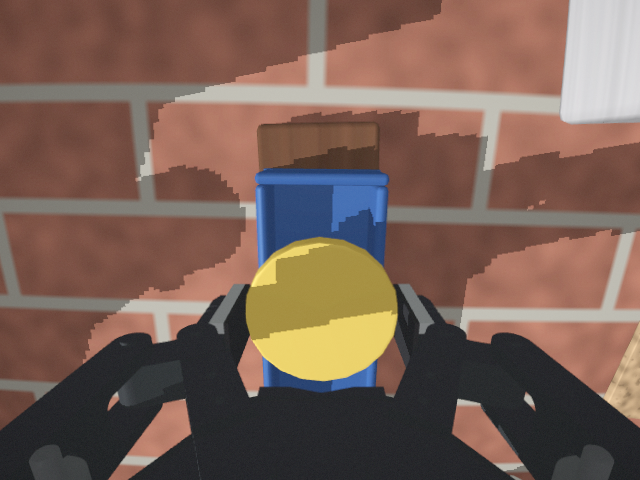

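Lid held at 62.6 mm. Lift.

```bash
python3 -m jog '[{"rx":0,"ry":0,"rz":0,"x":0,"y":0,"z":-3,"hand":58},{"rx":0,"ry":0,"rz":0,"x":0,"y":0,"z":-10,"hand":58},{"rx":0,"ry":0,"rz":0,"x":0,"y":0,"z":-30,"hand":58},{"rx":0,"ry":0,"rz":0,"x":0,"y":0,"z":-60,"hand":58},{"rx":0,"ry":0,"rz":0,"x":-30,"y":0,"z":-100,"hand":58},{"rx":0,"ry":0,"rz":0,"x":-60,"y":0,"z":-140,"hand":58},{"rx":0,"ry":0,"rz":0,"x":-90,"y":0,"z":-170,"hand":58},{"rx":0,"ry":0,"rz":0,"x":-100,"y":0,"z":-180,"hand":58},{"rx":0,"ry":0,"rz":0,"x":-100,"y":0,"z":-180,"hand":58}]'; python3 go.py .375 .3635 .24 1.5
python3 - <<'E'
from h import *
cv2.imwrite('pics/w15.png',ctrl.capture('wrist')[:,:,::-1])
E
```

```text
clock: 18.15
tcp_pos: [0.368, 0.1336, 0.2312]
tcp_rot: [1.0, 0.013, 0.003, -0.0]
wrist_force: [0.9, -0.1, -0.0]
opening: 0.0622
t 18.15 tcp [0.368  0.1336 0.2312] F [ 0.9 -0.1 -0. ] open 62.2 q6 1.7
shift mm [  13.  -229.7   -8.6] n rows 5.0 rot deg [-0.04 -0.38  0.  ]
```

View pics/w15.png

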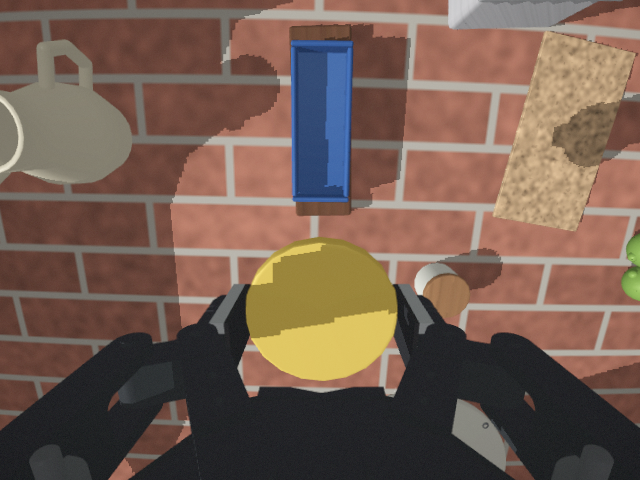

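```bash
python3 -m jog '[{"rx":0,"ry":0,"rz":0,"x":2,"y":-40,"z":-8,"hand":58},{"rx":0,"ry":0,"rz":0,"x":4,"y":-85,"z":-8,"hand":58},{"rx":0,"ry":0,"rz":0,"x":6,"y":-130,"z":-8,"hand":58},{"rx":0,"ry":0,"rz":0,"x":10,"y":-175,"z":-8,"hand":58},{"rx":0,"ry":0,"rz":0,"x":13,"y":-215,"z":-8,"hand":58},{"rx":0,"ry":0,"rz":0,"x":13,"y":-235,"z":-8,"hand":58},{"rx":0,"ry":0,"rz":0,"x":13,"y":-236,"z":-8,"hand":58},{"rx":0,"ry":0,"rz":0,"x":13,"y":-236,"z":-8,"hand":58}]'; python3 go.py .443 .37 .2 1.5
python3 - <<'E'
from h import *
ci=ctrl.camera_info('wrist')
cv2.imwrite('pics/w16.png',ctrl.capture('wrist')[:,:,::-1]); print(ci,proj(ci,[.443,.370,.13]))
E
```

```text
clock: 19.0
tcp_pos: [0.3756, 0.3698, 0.2357]
tcp_rot: [1.0, 0.013, 0.001, 0.001]
wrist_force: [0.2, -0.3, -0.8]
opening: 0.0622
t 19.0 tcp [0.3756 0.3698 0.2357] F [ 0.2 -0.3 -0.8] open 62.2 q6 2.18
shift mm [67.4  1.6 35.8] n rows 2.0 rot deg [ 0.1  -0.12  0.03]
{'fx': 334.4304250976576, 'fy': 334.4304250976576, 'cx': 321.0639274081308, 'cy': 239.35365240224723, 'k1': -0.04356412062295936, 'xyz': array([0.44176598, 0.37193724, 0.36761164]), 'attitude': array([ 0.71024743, -0.69118178, -0.09254968,  0.09618159])} [[323.41743652 146.13664845]]
```

View pics/w16.png

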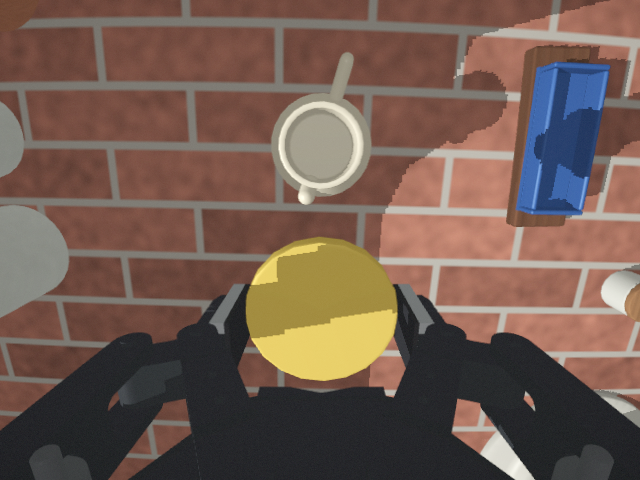

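```bash
python3 - <<'E'
from h import *
s=ctrl.observe();r=R.from_quat(s['tcp_rot']);ci=ctrl.camera_info('wrist')
for x0 in (-2,0,2):
  a=np.linspace(0,2*np.pi,40); P=np.c_[x0*1e-3+.032*np.cos(a),.032*np.sin(a),0*a-.0082]
  q=proj(ci,s['tcp_pos']+r.apply(P)); print(x0,q.min(0).round(1),q.max(0).round(1))
im=cv2.imread('pics/w16.png');hsv=cv2.cvtColor(im,cv2.COLOR_BGR2HSV);m=cv2.inRange(hsv,(22,120,60),(34,255,255));c=max(cv2.findContours(m,0,1)[0],key=cv2.contourArea);print(cv2.boundingRect(c))
# mouth ellipse: inner rim
print(at(ci,320,147,.13))
E
python3 go.py .4425 .372 .16 1.5
```

```text
-2 [243.7 245.2] [398.8 384.5]
0 [243.4 240.2] [399.1 380.7]
2 [243.1 235.2] [399.5 376.9]
(246, 237, 152, 144)
[0.44249894 0.37181386 0.13      ]
t 19.05 tcp [0.3756 0.3693 0.2362] F [ 0.4  0.1 -1.4] open 62.3 q6 2.18
shift mm [66.7 -1.  76.4] n rows 3.0 rot deg [ 0.07 -0.15 -0.02]
```

```bash
python3 -m jog '[{"rx":0,"ry":0,"rz":0,"x":35,"y":-1,"z":10,"hand":58},{"rx":0,"ry":0,"rz":0,"x":60,"y":-1,"z":35,"hand":58},{"rx":0,"ry":0,"rz":0,"x":67,"y":-1,"z":60,"hand":58},{"rx":0,"ry":0,"rz":0,"x":67,"y":-1,"z":74,"hand":58},{"rx":0,"ry":0,"rz":0,"x":67,"y":-1,"z":76,"hand":58},{"rx":0,"ry":0,"rz":0,"x":67,"y":-1,"z":76,"hand":58}]'; python3 go.py .4425 .372 .132 1.5
python3 - <<'E'
from h import *
cv2.imwrite('pics/w17.png',ctrl.capture('wrist')[:,:,::-1])
cv2.imwrite('pics/s17.png',ctrl.capture('scene')[:,:,::-1]); crop('pics/s17.png','pics/s17c.png',440,110,560,240,5)
E
```

```text
clock: 19.65
tcp_pos: [0.4425, 0.3718, 0.161]
tcp_rot: [1.0, 0.013, 0.001, 0.0]
wrist_force: [0.9, 0.3, 0.6]
opening: 0.0622
t 19.65 tcp [0.4425 0.3718 0.161 ] F [0.9 0.3 0.6] open 62.2 q6 2.11
shift mm [-0.1 -0.3 29. ] n rows 1.0 rot deg [ 0.06 -0.17 -0.03]
```

View pics/w17.png

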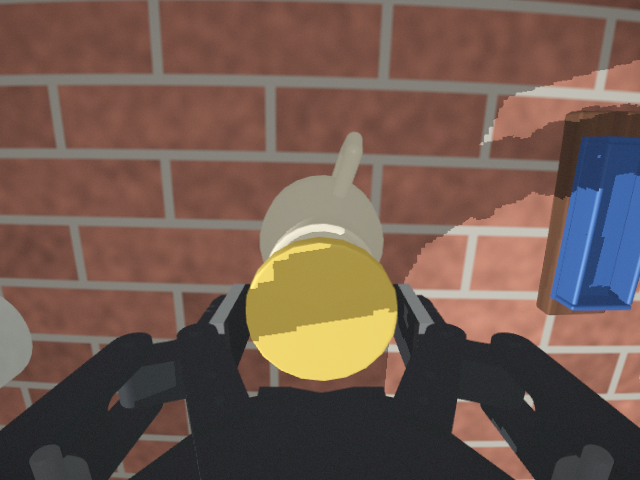

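View pics/s17c.png

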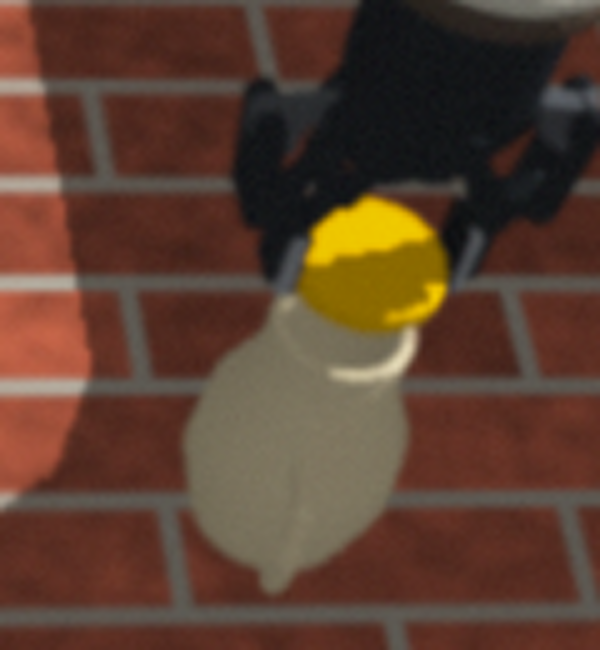

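Lid is above the mouth, laterally aligned. Descend slowly.

```bash
python3 -m jog '[{"rx":0,"ry":0,"rz":0,"x":0,"y":0,"z":8,"hand":58},{"rx":0,"ry":0,"rz":0,"x":0,"y":0,"z":16,"hand":58},{"rx":0,"ry":0,"rz":0,"x":0,"y":0,"z":22,"hand":58},{"rx":0,"ry":0,"rz":0,"x":0,"y":0,"z":26,"hand":58},{"rx":0,"ry":0,"rz":0,"x":0,"y":0,"z":26,"hand":58}]'; python3 go.py .4425 .372 .132 1.5
```

```text
clock: 20.25
tcp_pos: [0.4426, 0.3721, 0.1351]
tcp_rot: [1.0, 0.013, 0.002, 0.0]
wrist_force: [0.6, 0.2, -1.1]
opening: 0.062
t 20.25 tcp [0.4426 0.3721 0.1351] F [ 0.6  0.2 -1.1] open 62.0 q6 2.11
shift mm [-0.1  0.1  3.1] n rows 1.0 rot deg [ 0.04 -0.2   0.  ]
```

```bash
python3 -m jog '[{"rx":0,"ry":0,"rz":0,"x":0,"y":0,"z":1,"hand":58},{"rx":0,"ry":0,"rz":0,"x":0,"y":0,"z":2,"hand":58},{"rx":0,"ry":0,"rz":0,"x":0,"y":0,"z":2.5,"hand":58}]'; python3 -m jog '[{"rx":0,"ry":0,"rz":0,"x":0,"y":0,"z":0.5,"hand":58},{"rx":0,"ry":0,"rz":0,"x":0,"y":0,"z":0.7,"hand":58}]'
```

```text
clock: 20.55
tcp_pos: [0.4427, 0.3721, 0.1326]
tcp_rot: [1.0, 0.013, 0.002, 0.0]
wrist_force: [-0.6, 0.7, -1.6]
opening: 0.0619
clock: 20.75
tcp_pos: [0.4427, 0.3721, 0.132]
tcp_rot: [1.0, 0.013, 0.002, 0.0]
wrist_force: [0.2, -0.0, -0.4]
opening: 0.0619
```

```bash
python3 -m jog '[{"rx":0,"ry":0,"rz":0,"x":0,"y":0,"z":0.6,"hand":58},{"rx":0,"ry":0,"rz":0,"x":0,"y":0,"z":1,"hand":58},{"rx":0,"ry":0,"rz":0,"x":0,"y":0,"z":1,"hand":58}]'; python3 -m jog '[{"rx":0,"ry":0,"rz":0,"x":0,"y":0,"z":0,"hand":64},{"rx":0,"ry":0,"rz":0,"x":0,"y":0,"z":0,"hand":68},{"rx":0,"ry":0,"rz":0,"x":0,"y":0,"z":0,"hand":74},{"rx":0,"ry":0,"rz":0,"x":0,"y":0,"z":0,"hand":82},{"rx":0,"ry":0,"rz":0,"x":0,"y":0,"z":0,"hand":85},{"rx":0,"ry":0,"rz":0,"x":0,"y":0,"z":0,"hand":85}]';python3 - <<'E'
from h import *
cv2.imwrite('pics/w18.png',ctrl.capture('wrist')[:,:,::-1])
E
```

```text
clock: 21.05
tcp_pos: [0.4429, 0.3722, 0.1318]
tcp_rot: [1.0, 0.013, 0.002, 0.0]
wrist_force: [-2.1, -1.5, 7.9]
opening: 0.0624
clock: 21.65
tcp_pos: [0.4429, 0.3722, 0.1318]
tcp_rot: [1.0, 0.013, 0.002, 0.0]
wrist_force: [0.4, -0.0, -1.0]
opening: 0.0852
```

View pics/w18.png

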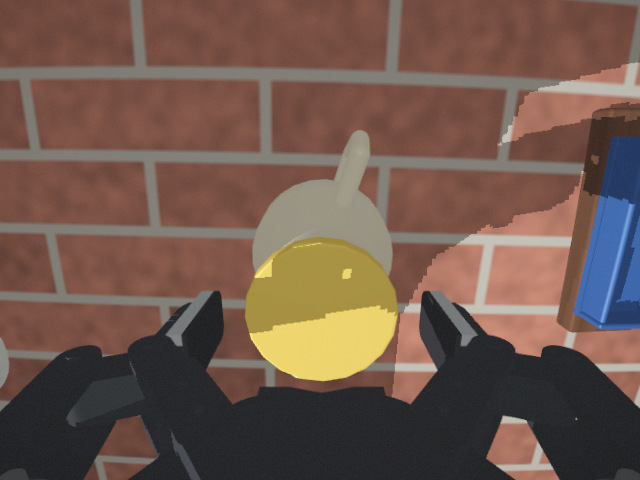

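Contact at 7.9 N where expected, then released; lid centre (322,310). Raise and look.

```bash
python3 -m jog '[{"rx":0,"ry":0,"rz":0,"x":0,"y":0,"z":-10,"hand":85},{"rx":0,"ry":0,"rz":0,"x":0,"y":0,"z":-40,"hand":85},{"rx":0,"ry":0,"rz":0,"x":-20,"y":0,"z":-80,"hand":85},{"rx":0,"ry":0,"rz":0,"x":-50,"y":0,"z":-110,"hand":85},{"rx":0,"ry":0,"rz":0,"x":-68,"y":0,"z":-125,"hand":85},{"rx":0,"ry":0,"rz":0,"x":-68,"y":0,"z":-125,"hand":85}]';python3 - <<'E'
from h import *
ci=ctrl.camera_info('wrist'); im=ctrl.capture('wrist')[:,:,::-1].copy()
cv2.imwrite('pics/w19.png',im);crop('pics/w19.png','pics/w19c.png',220,40,420,240,3)
hsv=cv2.cvtColor(im,cv2.COLOR_BGR2HSV);m=cv2.inRange(hsv,(22,120,60),(34,255,255));c=max(cv2.findContours(m,0,1)[0],key=cv2.contourArea);e=cv2.fitEllipse(c);print(e,at(ci,*e[0],.14))
cv2.imwrite('pics/s19.png',ctrl.capture('scene')[:,:,::-1]); crop('pics/s19.png','pics/s19c.png',440,130,560,240,5)
E
python3 go.py .39 .135 .22 1.5
```

```text
clock: 22.3
tcp_pos: [0.3732, 0.371, 0.2601]
tcp_rot: [1.0, 0.014, 0.004, -0.001]
wrist_force: [0.1, -0.3, 0.8]
opening: 0.0851
((322.6891784667969, 143.58248901367188), (84.25660705566406, 88.19381713867188), 176.92059326171875) [0.44332637 0.37220544 0.14      ]
t 22.4 tcp [0.3744 0.3705 0.257 ] F [ 0.   0.3 -0.7] open 85.1 q6 2.18
shift mm [  9.1 235.9  37. ] n rows 5.0 rot deg [-0.02 -0.31  0.03]
```

View pics/w19c.png

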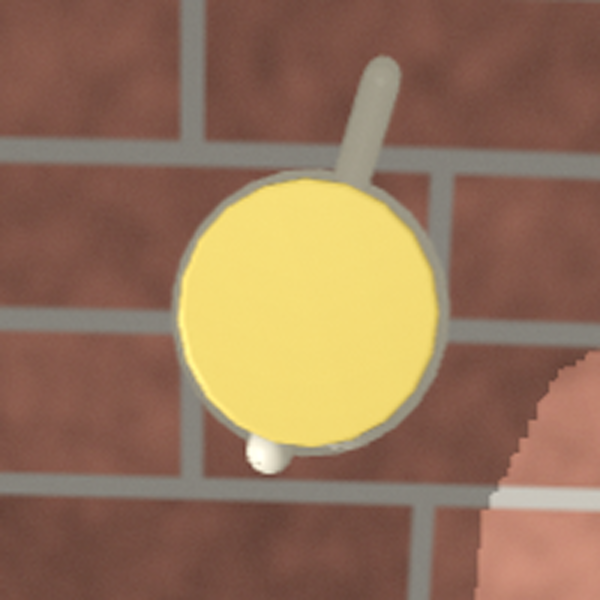

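View pics/s19c.png

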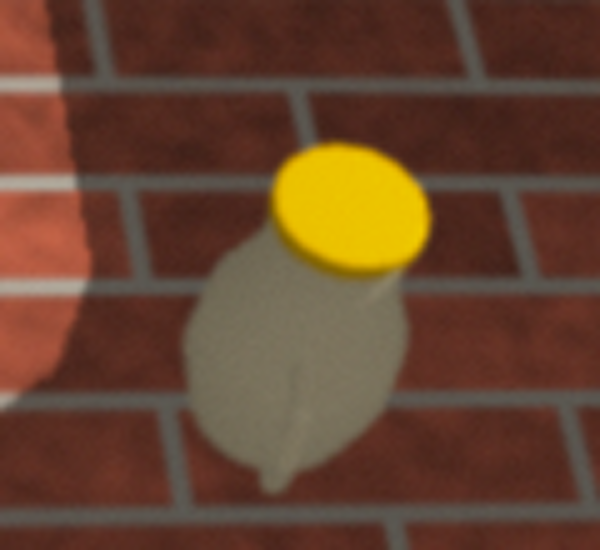

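Lid concentric with the pitcher and flat. Now the dish: move over it and measure.

```bash
python3 -m jog '[{"rx":0,"ry":0,"rz":0,"x":2,"y":50,"z":0,"hand":85},{"rx":0,"ry":0,"rz":0,"x":4,"y":100,"z":0,"hand":85},{"rx":0,"ry":0,"rz":0,"x":6,"y":150,"z":20,"hand":85},{"rx":0,"ry":0,"rz":0,"x":9,"y":200,"z":37,"hand":85},{"rx":0,"ry":0,"rz":0,"x":9,"y":236,"z":37,"hand":85},{"rx":0,"ry":0,"rz":0,"x":9,"y":236,"z":37,"hand":85},{"rx":0,"ry":0,"rz":0,"x":9,"y":236,"z":37,"hand":85}]';python3 - <<'E'
from h import *
import pickle
ci=ctrl.camera_info('wrist'); pickle.dump(ci,open('w20.pkl','wb'));im=ctrl.capture('wrist')[:,:,::-1].copy()
cv2.imwrite('pics/w20.png',im);crop('pics/w20.png','pics/w20c.png',260,40,390,260,2.7)
hsv=cv2.cvtColor(im,cv2.COLOR_BGR2HSV);m=cv2.inRange(hsv,(100,120,40),(125,255,255));c=max(cv2.findContours(m,0,1)[0],key=cv2.contourArea);e=cv2.minAreaRect(c);print(e,at(ci,*e[0],.048))
E
```

```text
clock: 23.1
tcp_pos: [0.3904, 0.1339, 0.2195]
tcp_rot: [1.0, 0.012, 0.002, -0.0]
wrist_force: [0.7, -0.1, 0.3]
opening: 0.0848
((320.5, 145.0), (162.0, 63.0), 90.0) [0.45948191 0.13622284 0.048     ]
```

View pics/w20c.png

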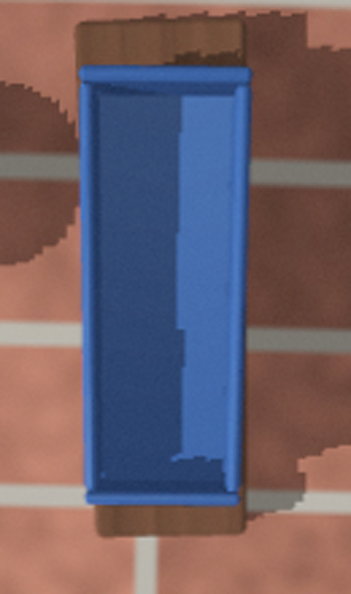

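```bash
python3 - <<'E'
from h import *
import pickle
ci=pickle.load(open('w20.pkl','rb'))
for n,z,P in [('dish',.048,[(80,68),(251,68),(240,497),(86,497)]),('board',.02,[(76,20),(245,20),(245,535),(95,537)])]:
    Q=np.array([at(ci,260+u/2.7,40+v/2.7,z) for u,v in P]); print(n,Q.mean(0).round(4)); 
    for i in range(4): d=Q[i]-Q[(i+1)%4]; print(np.linalg.norm(d).round(4),np.degrees(np.arctan2(d[1],d[0])).round(1))
E
```

```text
dish [0.4563 0.1359 0.048 ]
0.0528 91.4
0.1356 1.1
0.053 -88.6
0.1357 -179.0
board [0.4562 0.1354 0.02  ]
0.0564 91.4
0.1779 2.6
0.0571 -87.8
0.1787 -177.6
```

```bash
python3 go.py .4555 .1357 .031 1.2
```

```text
t 23.15 tcp [0.3903 0.1348 0.2196] F [-0.   0.9 -0.1] open 85.2 q6 1.69
shift mm [ 64.4   0.8 188.9] n rows 4.0 rot deg [-0.03 -0.26  0.25]
```

```bash
python3 -m jog '[{"rx":0,"ry":0,"rz":0,"x":35,"y":0.8,"z":25,"hand":85},{"rx":0,"ry":0,"rz":0,"x":64,"y":0.8,"z":60,"hand":85},{"rx":0,"ry":0,"rz":0,"x":64,"y":0.8,"z":105,"hand":85},{"rx":0,"ry":0,"rz":0,"x":64,"y":0.8,"z":145,"hand":85},{"rx":0,"ry":0,"rz":0,"x":64,"y":0.8,"z":172,"hand":85},{"rx":0,"ry":0,"rz":0,"x":64,"y":0.8,"z":184,"hand":85},{"rx":0,"ry":0,"rz":0,"x":64,"y":0.8,"z":188,"hand":85},{"rx":0,"ry":0,"rz":0,"x":64,"y":0.8,"z":188,"hand":85}]' 50; python3 go.py .4555 .1357 .031 1.2
python3 - <<'E'
from h import *
cv2.imwrite('pics/w21.png',ctrl.capture('wrist')[:,:,::-1])
E
```

```text
clock: 23.95
tcp_pos: [0.4556, 0.1363, 0.0325]
tcp_rot: [1.0, 0.013, 0.003, -0.0]
wrist_force: [-0.2, 0.1, 0.2]
opening: 0.0849
t 23.95 tcp [0.4556 0.1363 0.0325] F [-0.2  0.1  0.2] open 84.9 q6 1.67
shift mm [-0.1  0.6  1.5] n rows 1.0 rot deg [-0.03 -0.29  0.3 ]
```

View pics/w21.png

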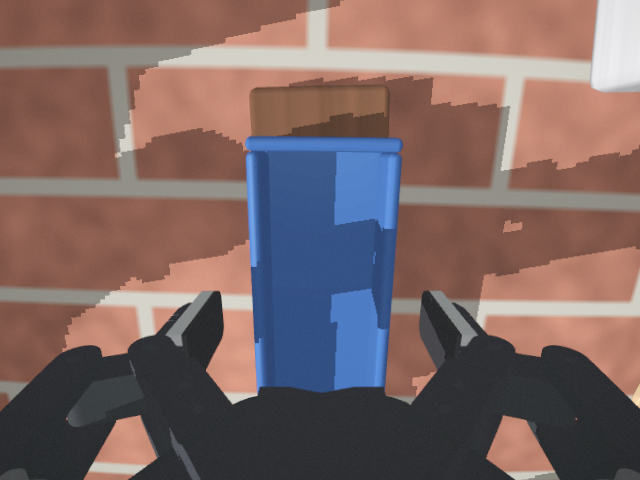

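Dish centred between fingers. Close.

```bash
python3 -m jog '[{"rx":0,"ry":0,"rz":0,"x":0,"y":0,"z":0.5,"hand":70},{"rx":0,"ry":0,"rz":0,"x":0,"y":0,"z":0.5,"hand":60},{"rx":0,"ry":0,"rz":0,"x":0,"y":0,"z":0.5,"hand":54},{"rx":0,"ry":0,"rz":0,"x":0,"y":0,"z":0.5,"hand":48},{"rx":0,"ry":0,"rz":0,"x":0,"y":0,"z":0.5,"hand":46},{"rx":0,"ry":0,"rz":0,"x":0,"y":0,"z":0.5,"hand":46},{"rx":0,"ry":0,"rz":0,"x":0,"y":0,"z":0.5,"hand":46}]' 60;  python3 -m jog '[{"rx":0,"ry":0,"rz":0,"x":0,"y":0,"z":-2,"hand":46},{"rx":0,"ry":0,"rz":0,"x":0,"y":0,"z":-8,"hand":46},{"rx":0,"ry":0,"rz":0,"x":0,"y":0,"z":-20,"hand":46},{"rx":0,"ry":0,"rz":0,"x":0,"y":0,"z":-50,"hand":46},{"rx":0,"ry":0,"rz":0,"x":0,"y":0,"z":-80,"hand":46},{"rx":0,"ry":0,"rz":0,"x":0,"y":0,"z":-80,"hand":46}]'
python3 - <<'E'
from h import *
cv2.imwrite('pics/w22.png',ctrl.capture('wrist')[:,:,::-1])
E
python3 go.py .456 -.1205 .12 -8
```

```text
clock: 24.7
tcp_pos: [0.4563, 0.1362, 0.0336]
tcp_rot: [1.0, 0.013, 0.004, -0.0]
wrist_force: [-4.0, -0.4, 14.0]
opening: 0.0532
clock: 25.3
tcp_pos: [0.4574, 0.1364, 0.1181]
tcp_rot: [1.0, 0.013, 0.007, -0.001]
wrist_force: [-0.7, -0.2, -3.2]
opening: 0.0528
t 25.35 tcp [0.4566 0.1363 0.1159] F [ 0.3  0.6 -3.6] open 52.9 q6 1.67
shift mm [ -7.2 256.7  -4.5] n rows 6.0 rot deg [-0.13 -0.64  9.48]
```

View pics/w22.png

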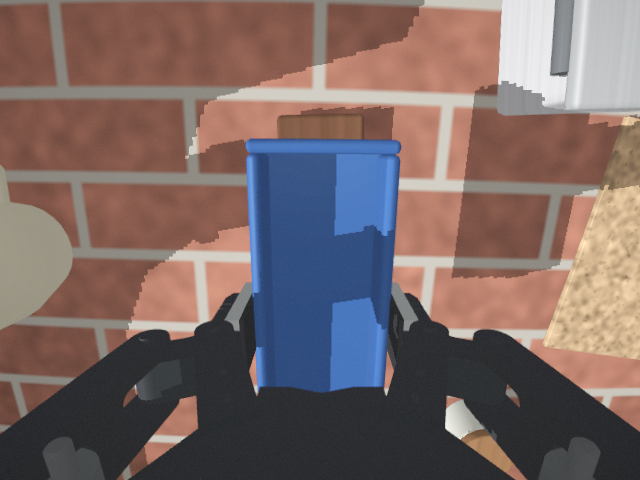

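```bash
python3 -m jog '[{"rx":0,"ry":-0.6,"rz":3,"x":-2,"y":30,"z":-10,"hand":46},{"rx":0,"ry":-0.6,"rz":6,"x":-3,"y":75,"z":-15,"hand":46},{"rx":0,"ry":-0.6,"rz":9.5,"x":-4,"y":120,"z":-15,"hand":46},{"rx":0,"ry":-0.6,"rz":9.5,"x":-5,"y":165,"z":-15,"hand":46},{"rx":0,"ry":-0.6,"rz":9.5,"x":-6,"y":210,"z":-15,"hand":46},{"rx":0,"ry":-0.6,"rz":9.5,"x":-7,"y":245,"z":-10,"hand":46},{"rx":0,"ry":-0.6,"rz":9.5,"x":-7,"y":257,"z":-5,"hand":46},{"rx":0,"ry":-0.6,"rz":9.5,"x":-7,"y":257,"z":-5,"hand":46},{"rx":0,"ry":-0.6,"rz":9.5,"x":-7,"y":257,"z":-5,"hand":46}]'
python3 - <<'E'
from h import *
ci=ctrl.camera_info('wrist'); 
cv2.imwrite('pics/w23.png',ctrl.capture('wrist')[:,:,::-1])
c,s=np.cos(np.radians(-7.8)),np.sin(np.radians(-7.8))
for a,b in [(95,50),(95,-50),(-95,-50),(-95,50)]: print(proj(ci,[.4557+(a*c-b*s)/1000,-.1207+(a*s+b*c)/1000,.005]).round())
E
python3 go.py .4565 -.1207 .04 -7.8
```

```text
clock: 26.25
tcp_pos: [0.4559, -0.1202, 0.12]
tcp_rot: [0.998, -0.07, -0.0, -0.001]
wrist_force: [-0.1, -1.0, -2.6]
opening: 0.0527
[[250. 106.]]
[[394. 105.]]
[[382. 346.]]
[[263. 346.]]
t 26.3 tcp [ 0.4561 -0.1199  0.1203] F [-0.6  0.4 -2.8] open 52.8 q6 1.29
shift mm [ 0.5  1.  80.3] n rows 2.0 rot deg [-0.16  0.01 -0.19]
```

View pics/w23.png

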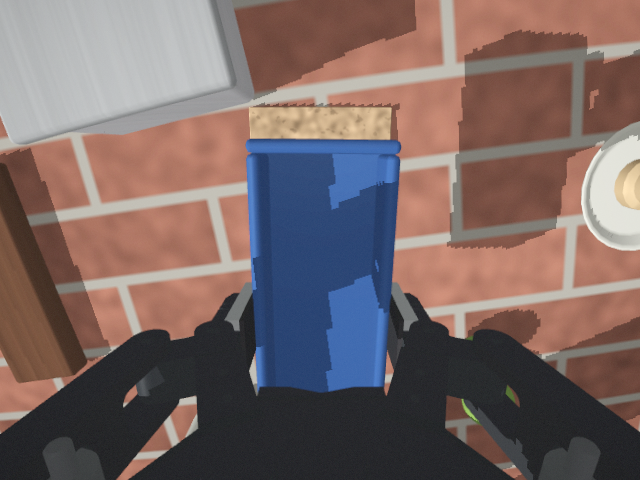

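Mat front corners (249,107), (391,105) match prediction within 2 px; lower.

```bash
python3 -m jog '[{"rx":0,"ry":0,"rz":0,"x":0.5,"y":0.5,"z":30,"hand":46},{"rx":0,"ry":0,"rz":0,"x":0.5,"y":0.5,"z":60,"hand":46},{"rx":0,"ry":0,"rz":0,"x":0.5,"y":0.5,"z":85,"hand":46},{"rx":0,"ry":0,"rz":0,"x":0.5,"y":0.5,"z":95,"hand":46},{"rx":0,"ry":0,"rz":0,"x":0.5,"y":0.5,"z":99,"hand":46},{"rx":0,"ry":0,"rz":0,"x":0.5,"y":0.5,"z":99,"hand":46}]';python3 go.py .4565 -.1207 .0186 -7.8
```

```text
clock: 26.9
tcp_pos: [0.4569, -0.1198, 0.0218]
tcp_rot: [0.998, -0.069, 0.0, -0.001]
wrist_force: [0.5, -1.3, -2.6]
opening: 0.0527
t 26.9 tcp [ 0.4569 -0.1198  0.0218] F [ 0.5 -1.3 -2.6] open 52.7 q6 1.29
shift mm [-0.3  0.9  3.2] n rows 1.0 rot deg [-0.15 -0.01 -0.15]
```

```bash
python3 -m jog '[{"rx":0,"ry":0,"rz":0,"x":0,"y":0.5,"z":1.5,"hand":46},{"rx":0,"ry":0,"rz":0,"x":0,"y":0.5,"z":2.5,"hand":46},{"rx":0,"ry":0,"rz":0,"x":0,"y":0.5,"z":3,"hand":46},{"rx":0,"ry":0,"rz":0,"x":0,"y":0.5,"z":3,"hand":46}]'
```

```text
clock: 27.3
tcp_pos: [0.457, -0.1204, 0.0191]
tcp_rot: [0.998, -0.069, 0.0, -0.001]
wrist_force: [-0.5, 0.6, -3.5]
opening: 0.053
```

```bash
python3 -m jog '[{"rx":0,"ry":0,"rz":0,"x":0,"y":0,"z":0.7,"hand":46},{"rx":0,"ry":0,"rz":0,"x":0,"y":0,"z":1.2,"hand":46},{"rx":0,"ry":0,"rz":0,"x":0,"y":0,"z":1.2,"hand":46}]'; python3 -m jog '[{"rx":0,"ry":0,"rz":0,"x":0,"y":0,"z":0,"hand":56},{"rx":0,"ry":0,"rz":0,"x":0,"y":0,"z":0,"hand":64},{"rx":0,"ry":0,"rz":0,"x":0,"y":0,"z":0,"hand":74},{"rx":0,"ry":0,"rz":0,"x":0,"y":0,"z":0,"hand":84},{"rx":0,"ry":0,"rz":0,"x":0,"y":0,"z":0,"hand":85}]'; python3 -m jog '[{"rx":0,"ry":0,"rz":0,"x":0,"y":0,"z":-10,"hand":85},{"rx":0,"ry":0,"rz":0,"x":0,"y":0,"z":-40,"hand":85},{"rx":0,"ry":0,"rz":0,"x":0,"y":0,"z":-85,"hand":85},{"rx":0,"ry":0,"rz":0,"x":-30,"y":0,"z":-125,"hand":85},{"rx":0,"ry":0,"rz":0,"x":-60,"y":0,"z":-165,"hand":85},{"rx":0,"ry":0,"rz":0,"x":-66,"y":0,"z":-190,"hand":85},{"rx":0,"ry":0,"rz":0,"x":-66,"y":0,"z":-190,"hand":85}]'
python3 - <<'E'
from h import *
ci=ctrl.camera_info('wrist'); 
cv2.imwrite('pics/w24.png',ctrl.capture('wrist')[:,:,::-1])
E
```

```text
clock: 27.6
tcp_pos: [0.457, -0.1204, 0.0186]
tcp_rot: [0.998, -0.069, 0.001, -0.001]
wrist_force: [-7.7, 3.2, 14.8]
opening: 0.0529
clock: 28.1
tcp_pos: [0.457, -0.1204, 0.0186]
tcp_rot: [0.998, -0.069, 0.001, -0.001]
wrist_force: [-0.3, -0.0, -0.2]
opening: 0.0852
clock: 28.8
tcp_pos: [0.3917, -0.1121, 0.2129]
tcp_rot: [0.998, -0.069, 0.004, 0.0]
wrist_force: [1.1, -1.1, -0.5]
opening: 0.085
```

View pics/w24.png

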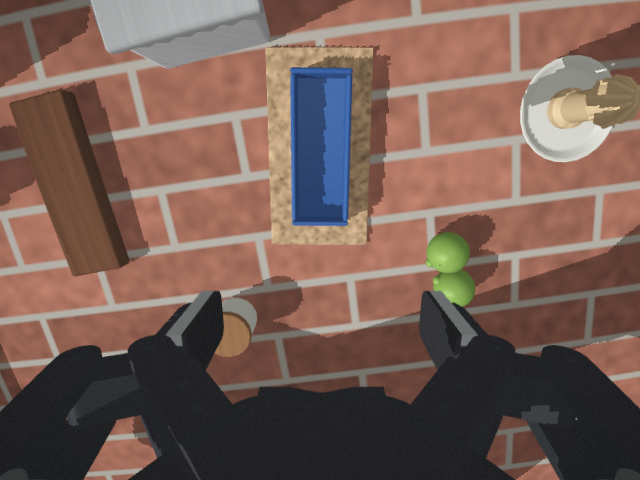

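Dish centred and aligned on the mat. Now the board.

```bash
python3 go.py .39 .133 .2 2.4; python3 -m jog '[{"rx":0,"ry":0,"rz":-4,"x":0,"y":-45,"z":0,"hand":85},{"rx":0,"ry":0,"rz":-8,"x":-10,"y":-90,"z":0,"hand":85},{"rx":0,"ry":0,"rz":-10.3,"x":-20,"y":-135,"z":5,"hand":85},{"rx":0,"ry":0,"rz":-10.3,"x":-30,"y":-180,"z":10,"hand":85},{"rx":0,"ry":0,"rz":-10.3,"x":-34,"y":-225,"z":10,"hand":85},{"rx":0,"ry":0,"rz":-10.3,"x":-36,"y":-243,"z":10,"hand":85},{"rx":0,"ry":0,"rz":-10.3,"x":-36,"y":-243,"z":10,"hand":85}]'; python3 go.py .39 .133 .2 2.4;  python3 - <<'E'
from h import *
import pickle
ci=ctrl.camera_info('wrist'); pickle.dump(ci,open('w25.pkl','wb'))
cv2.imwrite('pics/w25.png',ctrl.capture('wrist')[:,:,::-1])
E
```

```text
t 28.85 tcp [ 0.3916 -0.1119  0.2107] F [-0.1  0.2 -0.7] open 85.0 q6 1.24
shift mm [ -35.6 -242.3   10.8] n rows 5.0 rot deg [ -0.03  -0.28 -10.36]
clock: 29.55
tcp_pos: [0.3893, 0.1359, 0.1997]
tcp_rot: [1.0, 0.022, 0.001, -0.0]
wrist_force: [-0.2, -0.4, -0.3]
opening: 0.0851
t 29.55 tcp [0.3893 0.1359 0.1997] F [-0.2 -0.4 -0.3] open 85.1 q6 1.68
shift mm [ 0.6  2.9 -0.3] n rows 1.0 rot deg [-0.02 -0.17  0.14]
```

View pics/w25.png

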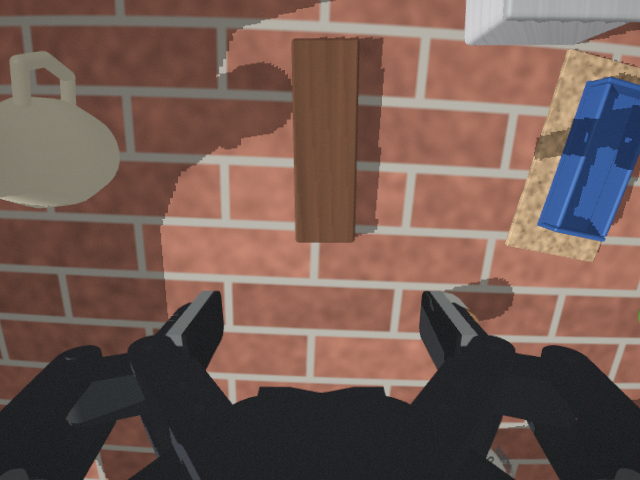

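```bash
python3 - <<'E'
from h import *
import pickle
ci=pickle.load(open('w25.pkl','rb'))
P=[(292,39),(357,39),(354,238),(296,238)]
Q=np.array([at(ci,u,v,.02) for u,v in P]); print(Q.mean(0).round(4)); 
for i in range(4): d=Q[i]-Q[(i+1)%4]; print(np.linalg.norm(d).round(4),np.degrees(np.arctan2(d[1],d[0])).round(1))
E
python3 go.py .456 .136 .016 2.3
```

```text
[0.4584 0.1359 0.02  ]
0.0548 92.6
0.1736 3.1
0.056 -87.4
0.1736 -177.3
t 29.6 tcp [0.3893 0.1347 0.1998] F [-0.7 -0.8 -0.4] open 84.9 q6 1.67
shift mm [ 66.1   1.5 184. ] n rows 4.0 rot deg [ 0.01 -0.17  0.19]
```

```bash
python3 -m jog '[{"rx":0,"ry":0,"rz":0,"x":35,"y":1,"z":25,"hand":85},{"rx":0,"ry":0,"rz":0,"x":67,"y":1,"z":60,"hand":85},{"rx":0,"ry":0,"rz":0,"x":67,"y":1,"z":105,"hand":85},{"rx":0,"ry":0,"rz":0,"x":67,"y":1,"z":145,"hand":85},{"rx":0,"ry":0,"rz":0,"x":67,"y":1,"z":170,"hand":85},{"rx":0,"ry":0,"rz":0,"x":67,"y":1,"z":180,"hand":85},{"rx":0,"ry":0,"rz":0,"x":67,"y":1,"z":183,"hand":85},{"rx":0,"ry":0,"rz":0,"x":67,"y":1,"z":184,"hand":85},{"rx":0,"ry":0,"rz":0,"x":67,"y":1,"z":184,"hand":85}]' 50; python3 go.py .457 .136 .0145 2.5
python3 - <<'E'
from h import *
cv2.imwrite('pics/w26.png',ctrl.capture('wrist')[:,:,::-1])
E
```

```text
clock: 30.5
tcp_pos: [0.4576, 0.1365, 0.0172]
tcp_rot: [1.0, 0.022, 0.002, -0.0]
wrist_force: [-0.2, -0.2, 0.2]
opening: 0.0851
t 30.5 tcp [0.4576 0.1365 0.0172] F [-0.2 -0.2  0.2] open 85.1 q6 1.66
shift mm [-0.7  0.5  2.7] n rows 1.0 rot deg [-0.   -0.28 -0.02]
```

View pics/w26.png

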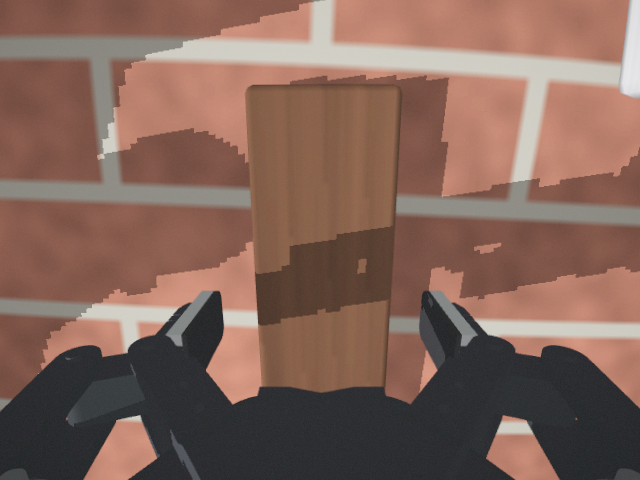

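Board centred between fingers, aligned. Close and lift.

```bash
python3 -m jog '[{"rx":0,"ry":0,"rz":0,"x":0,"y":0,"z":1,"hand":72},{"rx":0,"ry":0,"rz":0,"x":0,"y":0,"z":1.5,"hand":64},{"rx":0,"ry":0,"rz":0,"x":0,"y":0,"z":1.5,"hand":58},{"rx":0,"ry":0,"rz":0,"x":0,"y":0,"z":1.5,"hand":52},{"rx":0,"ry":0,"rz":0,"x":0,"y":0,"z":1.5,"hand":50},{"rx":0,"ry":0,"rz":0,"x":0,"y":0,"z":1.5,"hand":50},{"rx":0,"ry":0,"rz":0,"x":0,"y":0,"z":1.5,"hand":50}]' 60;  python3 -m jog '[{"rx":0,"ry":0,"rz":0,"x":0,"y":0,"z":-2,"hand":50},{"rx":0,"ry":0,"rz":0,"x":0,"y":0,"z":-8,"hand":50},{"rx":0,"ry":0,"rz":0,"x":0,"y":0,"z":-20,"hand":50},{"rx":0,"ry":0,"rz":0,"x":0,"y":0,"z":-50,"hand":50},{"rx":0,"ry":0,"rz":0,"x":0,"y":0,"z":-90,"hand":50},{"rx":0,"ry":0,"rz":0,"x":0,"y":0,"z":-130,"hand":50},{"rx":0,"ry":0,"rz":0,"x":0,"y":0,"z":-160,"hand":50},{"rx":0,"ry":0,"rz":0,"x":0,"y":0,"z":-170,"hand":50},{"rx":0,"ry":0,"rz":0,"x":0,"y":0,"z":-170,"hand":50}]'
python3 - <<'E'
from h import *
cv2.imwrite('pics/w27.png',ctrl.capture('wrist')[:,:,::-1])
E
python3 go.py .662 -.0285 .185 4.3
```

```text
clock: 31.25
tcp_pos: [0.4578, 0.1365, 0.0165]
tcp_rot: [1.0, 0.022, 0.003, 0.0]
wrist_force: [-5.0, -3.2, 13.2]
opening: 0.0564
clock: 32.15
tcp_pos: [0.4572, 0.1366, 0.1878]
tcp_rot: [1.0, 0.022, 0.004, -0.0]
wrist_force: [0.5, -0.1, -3.0]
opening: 0.0558
t 32.2 tcp [0.4567 0.1365 0.1862] F [-0.1  0.9 -2. ] open 55.9 q6 1.66
shift mm [197.9 173.8   2.3] n rows 6.0 rot deg [ 0.02 -0.32 -1.8 ]
```

View pics/w27.png

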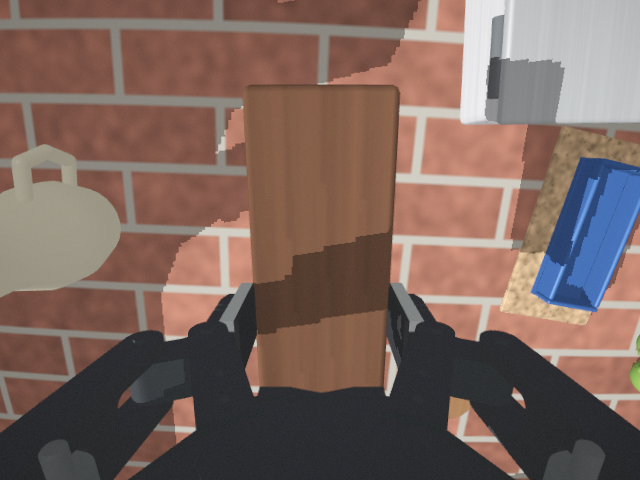

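```bash
python3 - <<'E'
from h import *
s=ctrl.observe();r=R.from_quat(s['tcp_rot']);ci=ctrl.camera_info('wrist')
for x0 in (-4,-2,0,2,4): print(x0,proj(ci,s['tcp_pos']+r.apply([[x0*1e-3+.09,-.029,-.0035],[x0*1e-3+.09,.029,-.0035]])).round(1).tolist())
E
python3 -m jog '[{"rx":0,"ry":-0.3,"rz":0,"x":20,"y":18,"z":0,"hand":50},{"rx":0,"ry":-0.3,"rz":-0.5,"x":50,"y":44,"z":0,"hand":50},{"rx":0,"ry":-0.3,"rz":-1,"x":80,"y":70,"z":0,"hand":50},{"rx":0,"ry":-0.3,"rz":-1.8,"x":110,"y":97,"z":0,"hand":50},{"rx":0,"ry":-0.3,"rz":-1.8,"x":140,"y":123,"z":0,"hand":50},{"rx":0,"ry":-0.3,"rz":-1.8,"x":170,"y":150,"z":0,"hand":50},{"rx":0,"ry":-0.3,"rz":-1.8,"x":190,"y":167,"z":0,"hand":50},{"rx":0,"ry":-0.3,"rz":-1.8,"x":198,"y":174,"z":2,"hand":50},{"rx":0,"ry":-0.3,"rz":-1.8,"x":198,"y":174,"z":2,"hand":50},{"rx":0,"ry":-0.3,"rz":-1.8,"x":198,"y":174,"z":2,"hand":50}]'
python3 - <<'E'
from h import *
import pickle
ci=ctrl.camera_info('wrist');pickle.dump(ci,open('w28.pkl','wb'))
cv2.imwrite('pics/w28.png',ctrl.capture('wrist')[:,:,::-1])
c,s=np.cos(np.radians(4.3)),np.sin(np.radians(4.3))
for a,b in [(113,58),(113,-58),(-113,-58),(-113,58)]: print(proj(ci,[.6625+(a*c-b*s)/1000,-.029+(a*s+b*c)/1000,.09]).round())
E
python3 go.py .662 -.0285 .185 4.3
```

```text
-4 [[240.6, 91.5], [402.5, 91.6]]
-2 [[240.3, 85.5], [402.8, 85.6]]
0 [[240.0, 79.5], [403.1, 79.7]]
2 [[239.7, 73.5], [403.4, 73.6]]
4 [[239.4, 67.4], [403.7, 67.5]]
clock: 33.2
tcp_pos: [0.6612, -0.028, 0.1842]
tcp_rot: [0.999, 0.038, -0.001, -0.0]
wrist_force: [-0.5, 0.5, -2.4]
opening: 0.0561
[[230.  68.]]
[[417.  69.]]
[[395. 378.]]
[[250. 378.]]
t 33.25 tcp [ 0.6612 -0.0278  0.1848] F [ 0.8  0.8 -1.3] open 56.0 q6 1.34
shift mm [ 0.7  0.8 -0.2] n rows 1.0 rot deg [-0.01  0.04  0.04]
```

View pics/w28.png

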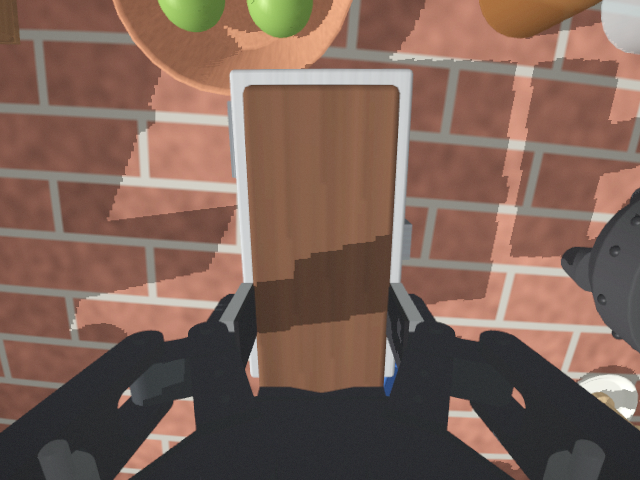

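Board (245–399, mid 322) is centred in the cover (231–411, mid 321); shift 2 mm forward and lower.

```bash
python3 -m jog '[{"rx":0,"ry":0,"rz":0,"x":1,"y":0,"z":20,"hand":50},{"rx":0,"ry":0,"rz":0,"x":2,"y":0,"z":45,"hand":50},{"rx":0,"ry":0,"rz":0,"x":2,"y":0,"z":62,"hand":50},{"rx":0,"ry":0,"rz":0,"x":2,"y":0,"z":70,"hand":50},{"rx":0,"ry":0,"rz":0,"x":2,"y":0,"z":74,"hand":50},{"rx":0,"ry":0,"rz":0,"x":2,"y":0,"z":74,"hand":50}]'; python3 go.py .663 -.028 .1065 4.3
```

```text
clock: 33.85
tcp_pos: [0.663, -0.0273, 0.1112]
tcp_rot: [0.999, 0.038, -0.0, -0.0]
wrist_force: [-0.4, -0.1, -2.2]
opening: 0.0565
t 33.85 tcp [ 0.663  -0.0273  0.1112] F [-0.4 -0.1 -2.2] open 56.5 q6 1.34
shift mm [-0.1  0.7  4.7] n rows 1.0 rot deg [-0.    0.02  0.06]
```

```bash
python3 -m jog '[{"rx":0,"ry":0,"rz":0,"x":0,"y":0,"z":2,"hand":50},{"rx":0,"ry":0,"rz":0,"x":0,"y":0,"z":4,"hand":50},{"rx":0,"ry":0,"rz":0,"x":0,"y":0,"z":4.5,"hand":50},{"rx":0,"ry":0,"rz":0,"x":0,"y":0,"z":4.5,"hand":50}]'
```

```text
clock: 34.25
tcp_pos: [0.6631, -0.0273, 0.1069]
tcp_rot: [0.999, 0.038, -0.0, -0.0]
wrist_force: [-0.5, 0.7, -1.5]
opening: 0.0559
```

```bash
python3 -m jog '[{"rx":0,"ry":0,"rz":0,"x":0,"y":0,"z":0.5,"hand":50},{"rx":0,"ry":0,"rz":0,"x":0,"y":0,"z":0.8,"hand":50}]'
```

```text
clock: 34.45
tcp_pos: [0.6632, -0.0273, 0.1065]
tcp_rot: [0.999, 0.038, 0.0, 0.0]
wrist_force: [-3.8, 1.1, 6.6]
opening: 0.0563
```

Contact felt (6.6 N) at the expected height. Release, retreat, look.

```bash
python3 -m jog '[{"rx":0,"ry":0,"rz":0,"x":0,"y":0,"z":0,"hand":60},{"rx":0,"ry":0,"rz":0,"x":0,"y":0,"z":0,"hand":68},{"rx":0,"ry":0,"rz":0,"x":0,"y":0,"z":0,"hand":76},{"rx":0,"ry":0,"rz":0,"x":0,"y":0,"z":0,"hand":84},{"rx":0,"ry":0,"rz":0,"x":0,"y":0,"z":0,"hand":85}]'; python3 -m jog '[{"rx":0,"ry":0,"rz":0,"x":0,"y":0,"z":-8,"hand":85},{"rx":0,"ry":0,"rz":0,"x":0,"y":0,"z":-30,"hand":85},{"rx":0,"ry":0,"rz":0,"x":0,"y":0,"z":-70,"hand":85},{"rx":0,"ry":0,"rz":0,"x":-30,"y":0,"z":-105,"hand":85},{"rx":0,"ry":0,"rz":0,"x":-65,"y":0,"z":-140,"hand":85},{"rx":0,"ry":0,"rz":0,"x":-80,"y":0,"z":-170,"hand":85},{"rx":0,"ry":0,"rz":0,"x":-80,"y":0,"z":-170,"hand":85}]'
python3 - <<'E'
from h import *
import pickle
ci=ctrl.camera_info('wrist');pickle.dump(ci,open('w29.pkl','wb'))
cv2.imwrite('pics/w29.png',ctrl.capture('wrist')[:,:,::-1])
E
```

```text
clock: 34.95
tcp_pos: [0.6632, -0.0273, 0.1065]
tcp_rot: [0.999, 0.038, 0.0, 0.0]
wrist_force: [-0.4, -0.7, -0.9]
opening: 0.0852
clock: 35.65
tcp_pos: [0.5829, -0.0336, 0.2825]
tcp_rot: [0.999, 0.038, 0.004, 0.001]
wrist_force: [0.3, 0.5, 0.8]
opening: 0.0848
```

View pics/w29.png

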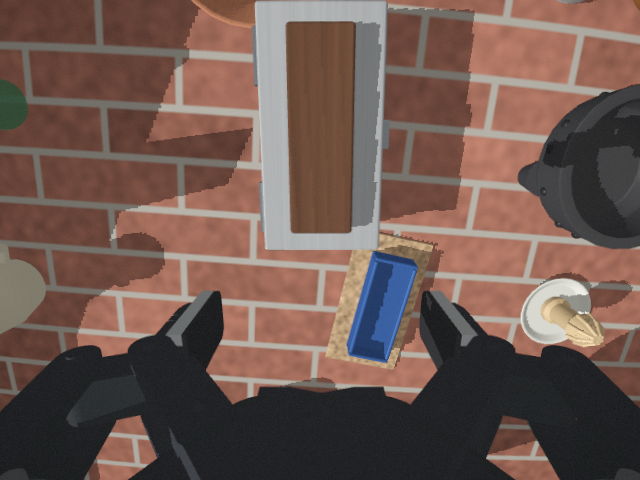

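Board is centred (320,127) on the cover (321,125). Final check with the fixed cameras.

```bash
python3 -m jog '[{"rx":0,"ry":0,"rz":0,"x":-40,"y":0,"z":-10,"hand":85},{"rx":0,"ry":0,"rz":0,"x":-80,"y":0,"z":-20,"hand":85},{"rx":0,"ry":0,"rz":0,"x":-120,"y":0,"z":-30,"hand":85},{"rx":0,"ry":0,"rz":0,"x":-160,"y":0,"z":-40,"hand":85},{"rx":0,"ry":0,"rz":0,"x":-200,"y":0,"z":-40,"hand":85},{"rx":0,"ry":0,"rz":0,"x":-200,"y":0,"z":-40,"hand":85},{"rx":0,"ry":0,"rz":0,"x":-200,"y":0,"z":-40,"hand":85},{"rx":0,"ry":0,"rz":0,"x":-200,"y":0,"z":-40,"hand":85}]'
python3 - <<'E'
from h import *
cv2.imwrite('pics/sF.png',ctrl.capture('scene')[:,:,::-1]);cv2.imwrite('pics/tF.png',ctrl.capture('top')[:,:,::-1])
E
```

```text
clock: 36.5
tcp_pos: [0.3844, -0.0487, 0.3184]
tcp_rot: [0.999, 0.038, 0.002, 0.0]
wrist_force: [0.1, -0.4, -0.1]
opening: 0.0852
```

View pics/sF.png

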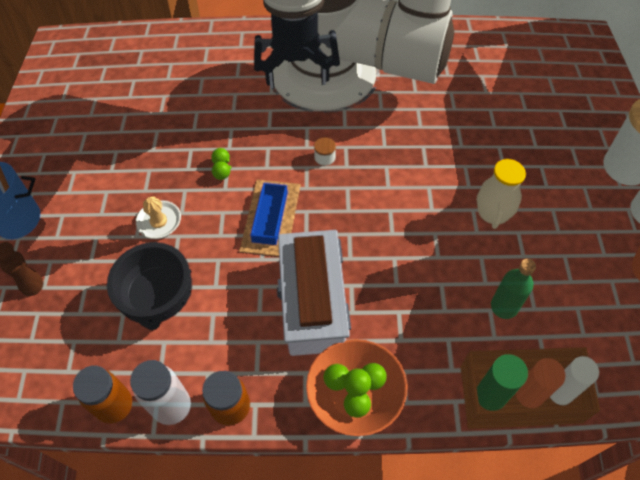

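View pics/tF.png

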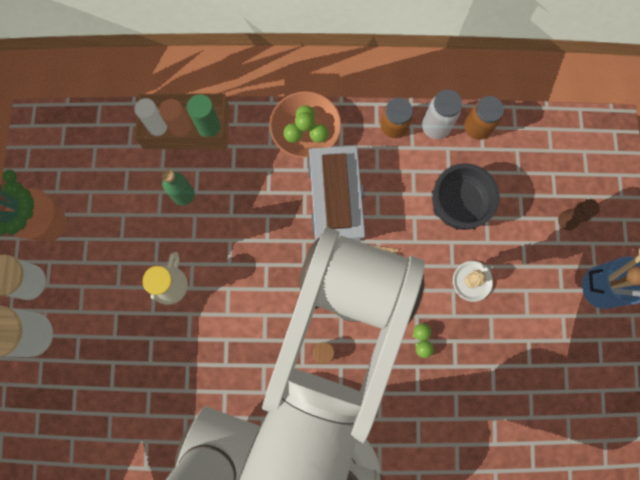

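All four things sit in place: reamer (475,280 in the top view), lid (157,280 in the top view), dish (270,214 in the scene view) and board (337,190 in the top view). The molcajete and bottle are at their starting pixels and the robot is clear.

```bash
python3 -c "
from station import ctrl
print(ctrl.sign_off())"
```

```text
the job is handed in; nothing more can be done
None
```

I took the pile apart from the top down and handed the job in at about 36.6 s of the 134 s allowed. Sign-off reports no verdict.

| Thing | Where it ended, from the last wrist-camera views |
|---|---|
| Reamer | upright, within about 1 mm of the middle of the saucer |
| Lid | flat on the pitcher mouth, about 1 mm off its axis |
| Dish | within about 1–2 mm of the mat's centre, lengthwise with it |
| Board | within about 2 mm of the bin cover's centre, lengthwise with it |

- **Left alone:** in the last pictures the molcajete and the green bottle stand at their starting pixels and the pitcher is upright. The arm was clear of everything.
- **Reamer grip:** this took several tries. I judged from the pictures and the opening that the pads are longer than the handle, so they stopped at about 34 mm on the foot cone and head instead of the 28 mm handle. While I probed the height, the gripper body pressed on its top with about 22 N, under the 40 N limit. It lifted and stood straight anyway.
- **Camera disagreement:** the scene camera read positions 3–5 mm off from the top and wrist cameras. I used the top and wrist readings, and every placement contact came at about the expected height.

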